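# Load and close a valve leak-test fixture

### The job

Load the leak-test fixture: stand every valve part on the bench in a pocket of its own shape (aluminium square blocks in the square pockets, brass round bonnets in the round ones) and press each one down until it is fully home on the pocket floor. Only then set the blue cover over the loaded fixture, press it down until its rim is fully home on the base plate, and swing the red hold-down latch round until it points straight in over the cover. Leave the other things on the bench where they are.

Things in the scene. Friction and masses are not known exactly. Their poses are not given: they have to be found in the camera images.
- fixture: leak-test fixture, fixed, turned up to 0.3 rad. Dark base plate 10 mm thick (fixture x -113 to +95, y +-95 mm); on it a white deck 150 x 150 mm, top 30 mm above the bench, with four pockets 20 mm deep, two square (43 x 43 mm) and two round (43 mm diameter), centres at (+-35, +-35) mm, a stiff pad in each. Origin: mid deck, on the bench; x away from the robot, z up
- pad_sq1 (a joint): orange pad, 24 mm diameter, in pocket_sq1: stands 8 mm above the pocket floor at 0, so a part set on it first stands 8 mm proud (part top 60 mm above the bench). Sinks under about 9 N in all (the part's weight helps) and stays down; at 0.008 m the part is home on the pocket floor (part top 52 mm above the bench)
- pad_sq2 (a joint): orange pad, 24 mm diameter, in pocket_sq2: stands 8 mm above the pocket floor at 0, so a part set on it first stands 8 mm proud (part top 60 mm above the bench). Sinks under about 9 N in all (the part's weight helps) and stays down; at 0.008 m the part is home on the pocket floor (part top 52 mm above the bench)
- pad_rd1 (a joint): orange pad, 24 mm diameter, in pocket_rd1: stands 8 mm above the pocket floor at 0, so a part set on it first stands 8 mm proud (part top 60 mm above the bench). Sinks under about 9 N in all (the part's weight helps) and stays down; at 0.008 m the part is home on the pocket floor (part top 52 mm above the bench)
- pad_rd2 (a joint): orange pad, 24 mm diameter, in pocket_rd2: stands 8 mm above the pocket floor at 0, so a part set on it first stands 8 mm proud (part top 60 mm above the bench). Sinks under about 9 N in all (the part's weight helps) and stays down; at 0.008 m the part is home on the pocket floor (part top 52 mm above the bench)
- seal (a joint): square black rubber seal frame round the deck (152 mm inside, 176 mm outside): stands 8 mm above the base plate at 0 and carries the cover. Sinks under about 12 N in all (the cover's weight helps) and stays down; at 0.008 m the cover's rim meets the base plate
- pocket_sq1 (a point): far left square pocket of the fixture; the point lies on the axis of the pocket, on its floor (10 mm above the bench, 20 mm below the deck top), at fixture (+35, +35) mm. Frame parallel to the fixture's
- pocket_sq2 (a point): near right square pocket of the fixture; the point lies on the axis of the pocket, on its floor (10 mm above the bench, 20 mm below the deck top), at fixture (-35, -35) mm. Frame parallel to the fixture's
- pocket_rd1 (a point): far right round pocket of the fixture; the point lies on the axis of the pocket, on its floor (10 mm above the bench, 20 mm below the deck top), at fixture (+35, -35) mm. Frame parallel to the fixture's
- pocket_rd2 (a point): near left round pocket of the fixture; the point lies on the axis of the pocket, on its floor (10 mm above the bench, 20 mm below the deck top), at fixture (-35, +35) mm. Frame parallel to the fixture's
- block_1: aluminium valve block, 40 x 40 mm square, 42 mm tall, 140 to 280 g, most of it in the dark steel foot (lowest 14 mm), dark round ports on its sides; stands upright on the bench left of the fixture. Origin: centre of its underside, z up, x and y square to its sides. May be absent (None at the start)
- block_2: aluminium valve block, 40 x 40 mm square, 42 mm tall, 140 to 280 g, most of it in the dark steel foot (lowest 14 mm), dark round ports on its sides; stands upright on the bench left of the fixture. Origin: centre of its underside, z up, x and y square to its sides. May be absent (None at the start)
- bonnet_1: brass round valve bonnet, 40 mm diameter, 42 mm tall, 140 to 280 g, most of it in the dark steel foot (lowest 14 mm), two dark bands; stands upright on the bench left of the fixture. Origin: centre of its underside, z up. May be absent (None at the start)
- bonnet_2: brass round valve bonnet, 40 mm diameter, 42 mm tall, 140 to 280 g, most of it in the dark steel foot (lowest 14 mm), two dark bands; stands upright on the bench left of the fixture. Origin: centre of its underside, z up. May be absent (None at the start)
- cover: blue box cover, open below, outside 166 x 166, inside 156 x 156 mm (3 mm free round the deck); roof top 53 mm above the rim, on it a black grip bar 16 mm thick (cover x), 80 mm long (cover y), 36 mm high (top 89 mm above the rim). 240 to 390 g. Starts right of the fixture. Origin: centre of the open underside at rim level; z up. On the seal its rim is 18 mm above the bench, fully home 10 mm
- latch (a joint): red hold-down bar, 12 x 60 mm, on an upright post at fixture (-98, 0) mm; bar 65.5 to 75.5 mm above the bench. Radians: 0 = points to fixture +y (left), 1.57 = to fixture +x, in over the cover; negative = towards the robot; range -0.9 to 1.65, starts -0.5 to -0.05. Clears the cover's roof (by 2.5 mm) only when the cover is fully home. Stiff: stays where left, about 3 N at the pin
- latch_pin (a point): grip point of the black upright pin on the latch bar: 45 mm from the latch's axis, 12 mm diameter, from 75.5 to 97.5 mm above the bench; the point is 87.5 mm above the bench
- spray_can: loose bystander, not part of the job: red-labelled can, 56 mm diameter, 190 mm tall; origin under its centre
- solvent: loose bystander, not part of the job: white bottle, 66 mm diameter, 170 mm tall; origin under its centre
- screwdriver: loose bystander, not part of the job: orange screwdriver lying flat; origin near its middle
- wrench: loose bystander, not part of the job: steel wrench lying flat; origin near its middle
- dish: loose bystander, not part of the job: small steel dish, 70 mm diameter, 22 mm tall; origin under its centre
- grease: loose bystander, not part of the job: yellow jar, 60 mm diameter, 60 mm tall; origin under its centre
Not all that is in view belongs to the job. What is shaped like the block_2 but green or purple is not meant. Several things have the shape of the cover; the one meant has the colours described above.

How it is judged:
By the outcome, as a careful person would: the job done as asked, in the order asked, and still so for the second after the job is handed in, with the robot touching nothing.
Of block_1, block_2, bonnet_1, bonnet_2 only 2 to 4 are there at a start; the rules pass over those that are not, and their reading is None.
At some moment in a run one of block_1, block_2, bonnet_1, bonnet_2, cover may be knocked a few centimetres aside while the robot is not near it.
It also fails if it takes over 210 s, if anything falls off the work surface, if the arm or the gripper's body presses on something with over 40 N, if the wrist force passes 120 N, or if a joint passes its speed limit or range.

### The arm

A 6-joint arm with a two-finger parallel gripper is mounted at the origin on the work surface. World frame = base frame: x ahead of the robot, y to its left, z up, the work surface at z = 0. Lengths are in m, angles in rad, forces in N, time in s.
With the tool pointing down it reaches from about 0.375 to 0.975 m from the base axis. Payload 3.8 kg.
Tool frame: the origin (TCP) lies midway between the tips of the shut fingers; the grasp point (between the pads) lies 19 mm behind it; z points along the fingers, y is the line along which they close (so a half turn about z gives the same grasp; the last joint's range is limited). The gripper opens to 88 mm and grips with 3 to 60 N. Pads are 18 mm wide; open, the fingers measure 123 mm over their backs; the gripper's body (75 mm by 187 mm) begins 45 mm behind the grasp point.
Start: joints at [1.207, 0.264, 1.604, -0, 1.274, -0.037], TCP at [0.217, 0.639, 0.239] pointing down, gripper open.
Joint ranges: [-2.63, 2.63], [-0.94, 2.18], [0.31, 2.57], [-1.31, 4.45], [0, 2.66], [-2.55, 2.55]. Speed limits (rad/s): [2.57, 2.57, 3.14, 3.14, 3.14, 3.14].

### API

Orientations are given as a rotation vector (axis times angle).
In Python, from station import bot gives the robot as it stands.
- The arm moves only by the tool send_rows, never from a script. Its argument "moves" is a list of rows, each a list of 2 entries, a list of its own where there are three numbers: the shift along the tool's x, y, z scaled (see below), then the turn about the tool's z scaled (see below). A call has 1 to 5 rows; each row shifts and turns the commanded pose from where the row before left it, along the tool's axes as they then stand; what a row does not reach is not made up. The controller multiplies each number of a shift by 0.04 m and each number of a turn by 6 degrees. A row lasts 1/12 s, in which the tool goes at most 41.7 mm and 7.16 degrees, less where a joint would pass 70% of its speed; a pose out of reach is approached as far as the arm can. A call with a number of a shift or a turn outside -1 to 1 is refused whole. A call with a gripper value outside its range is refused whole. "grip" is the closure, from -1 (fully open) to 1 (shut), set as the call begins (left out, the last holds). The fingers move at their own pace and stop on an object; "newtons" is the grip in N (left out, the last holds). Time passes only in rows, so rows that do not move let the fingers close. It gives the time, the measured TCP pose, the force, the opening and the grip force at its end, in the units of the state.
- bot.read_state(): the state, without advancing time (a new reading comes with each control period).
- bot.grab_frame(name): name is "scene" or "top" or "wrist"; returns a dict with "pixels" (384x512x3 uint8, red, green, blue), "intrinsics" (3x3 intrinsics, pixels), "k1" (the pictures are not rectified: a ray, as slopes to the right and down, at radius r is drawn at 1 + k1 r^2 times it, then the intrinsics apply), "origin" and "rotation" of the camera in the world; the wrist camera has in their place "tool_from_camera" (4x4, takes a point from camera to tool coordinates, whose origin is the TCP and whose axes are the flange's). Camera axes: x right, y down, z forward; pixel columns grow to the right and rows downward; lengths in m; the calibration is good to about 2 mm. A picture is of the moment at which its call begins: read the wrist's pose just before it. There is no depth.
- bot.hand_in(): hands the job in; it is judged then, once.
The state is a dict: "time_s": time; "q": joint angles; "dq": joint speeds; "joint_torque": joint torques, N m; "position": TCP position; "tcp_rot": TCP orientation; "wrist_force": force on the tool from outside, world axes, zero at the start; "ft_torque": the same for the moment, N m; "opening": finger opening in m; "grasp_force": force on a finger pad.
Only numpy, scipy, OpenCV 4.12 (cv2) and the standard library are available. Lean on these libraries where they do the work, as an engineer would, in place of code of your own. Each camera call takes 0.05 s, during which the arm holds its last target. There are 200 camera calls.

## Working session

There is one attempt and no reset: what is moved stays moved. The work goes in short steps, Python scripts to look and compute and a tool call to move; the robot and the scene stay as the last step left them, time stands still between calls to the robot, and variables do not carry over. Pictures are saved under pics/ and viewed, at most 14 in all, crops included, and the job is handed in when it is done.

Besides the shell and the picture viewer there is one more tool, called after "Call:" as a command line: name --argument value ..., lists and objects as JSON in quotes. send_rows: Moves the arm, as the interface text tells. Shifts and turns lie within -1 to 1; 1 stands for 0.04 m of shift or 6 degrees of turn. Its arguments: {"type":"object","properties":{"moves":{"type":"array"},"grip":{"type":"number"},"newtons":{"type":"number"}},"required":["moves"]}

```bash
ls; mkdir -p pics; cat > h.py <<'E'
import numpy as np, cv2
from scipy.spatial.transform import Rotation as R
from station import bot
def cam(name):
    s=bot.read_state(); f=bot.grab_frame(name)
    if name=="wrist":
        T=np.array(f["tool_from_camera"]); Rt=R.from_rotvec(s["tcp_rot"]).as_matrix()
        f["rotation"]=Rt@T[:3,:3]; f["origin"]=np.array(s["position"])+Rt@T[:3,3]
    np.savez(f"last_{name}.npz",**{k:np.array(f[k]) for k in("pixels","intrinsics","k1","origin","rotation")})
    return f
def load(name): return dict(np.load(f"last_{name}.npz"))
def dist(f): return np.array([float(f["k1"]),0,0,0])
def pw(f,uv,z):
    "pixels -> world on plane z"
    p=cv2.undistortPoints(np.array(uv,float).reshape(-1,1,2),np.array(f["intrinsics"]),dist(f),).reshape(-1,2)
    d=np.c_[p,np.ones(len(p))]@np.array(f["rotation"]).T; o=np.array(f["origin"])
    return o+d*((np.array(z)-o[2])/d[:,2])[:,None]
def px(f,P):
    Rw=np.array(f["rotation"]).T; t=-Rw@np.array(f["origin"])
    return cv2.projectPoints(np.array(P,float).reshape(-1,1,3),cv2.Rodrigues(Rw)[0],t,np.array(f["intrinsics"]),dist(f))[0].reshape(-1,2)
def save(f,n,box=None,s=1):
    im=np.array(f["pixels"])[:,:,::-1]
    if box: im=im[box[1]:box[3],box[0]:box[2]]
    cv2.imwrite(f"pics/{n}.png",cv2.resize(im,None,fx=s,fy=s,interpolation=cv2.INTER_CUBIC))
E
python3 - <<'E'
from h import *
print(bot.read_state())
for n in("top","scene","wrist"):
    f=cam(n); save(f,n+"0",None,1.5); print(n,f["origin"],f["rotation"],f["intrinsics"],f["k1"])
E
```

```text
pics
{'time_s': 0.0, 'q': array([ 1.20711372e+00,  2.64755228e-01,  1.60533358e+00, -6.88802701e-06,
        1.27371367e+00, -3.69054915e-02]), 'dq': array([0.00045963, 0.00017807, 0.00075053, 0.00066013, 0.00161395,
       0.00201804]), 'joint_torque': array([-2.26080687e-03, -5.02125907e+01, -3.56862509e+01,  7.25295232e-02,
        2.96943483e-02, -1.20180844e-04]), 'position': array([0.21642858, 0.6386244 , 0.23740844]), 'tcp_rot': array([-0.51094561, -3.09932342,  0.00340337]), 'wrist_force': array([-0.37728715,  0.66861327,  0.7726173 ]), 'ft_torque': array([ 0.00101514,  0.01400394, -0.01134168]), 'grasp_force': 0.0, 'opening': 0.0881825468608598}
top [ 0.47849944 -0.08122167  1.3739057 ] [-2.16326627  2.20195226 -0.05752619] [[444.17536641   0.         259.81381871]
 [  0.         444.17536641 195.75297559]
 [  0.           0.           1.        ]] 0.022759504627957974
scene [ 1.29828425 -1.10993174  1.0506199 ] [-2.13490312 -0.67943596  0.35293324] [[488.7128894    0.         258.31762001]
 [  0.         488.7128894  202.36508513]
 [  0.           0.           1.        ]] -0.090449026788089
wrist [0.14232992 0.66403764 0.38245374] [[ 0.32086422  0.90385707  0.28299921]
 [ 0.94712425 -0.30578227 -0.09722579]
 [-0.00134207  0.29923169 -0.95417954]] [[340.6859617    0.         257.20600818]
 [  0.         340.6859617  193.37440612]
 [  0.           0.           1.        ]] -0.09242269376802471
```

```bash
python3 - <<'E'
s=open('h.py').read()
s=s.replace('    np.savez(','    else: f["rotation"]=R.from_rotvec(f["rotation"]).as_matrix()\n    np.savez(',1)
open('h.py','w').write(s)
E
python3 -c "
from h import *
for n in('top','scene'): cam(n)"
```

```text
(no output)
```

View pics/top0.png

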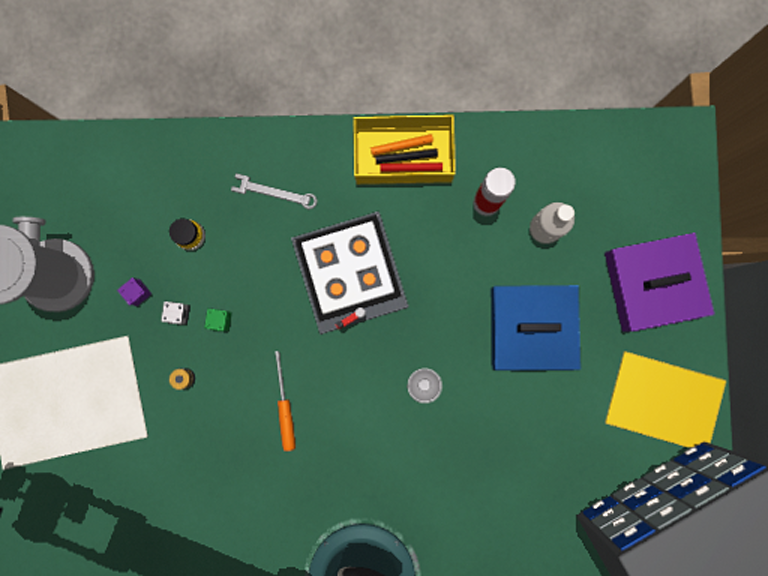

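View pics/scene0.png

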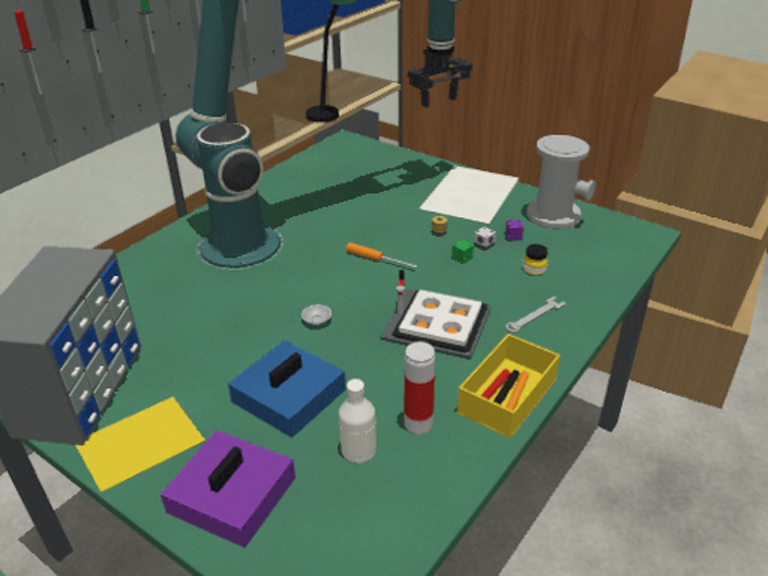

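```bash
python3 - <<'E'
from h import *
f=load("top")
save(f,"fx",(185,132,285,232),6)
im=f["pixels"][:,:,::-1]
a=im[190:270,75:165]; b=im[180:258,318:398]
a=cv2.resize(a,None,fx=5,fy=5,interpolation=cv2.INTER_CUBIC);b=cv2.resize(b,None,fx=4,fy=4,interpolation=cv2.INTER_CUBIC)
o=np.zeros((400,780,3),np.uint8);o[:,:450]=a;o[:312,460:]=b;cv2.imwrite("pics/parts.png",o)
E
```

```text
(no output)
```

View pics/fx.png

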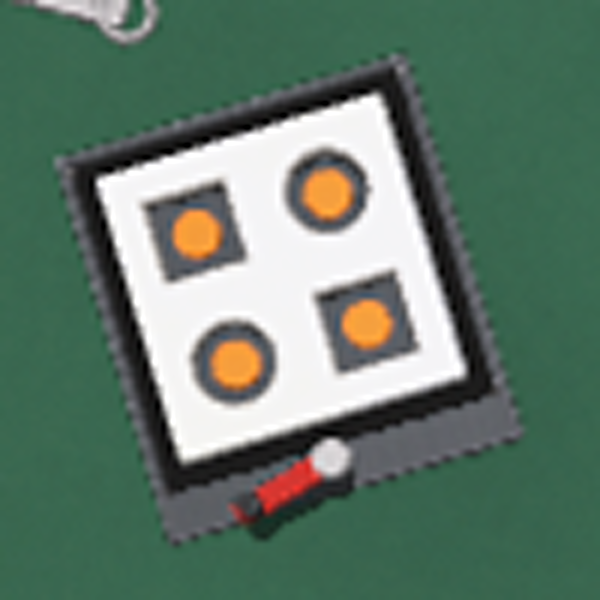

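View pics/parts.png

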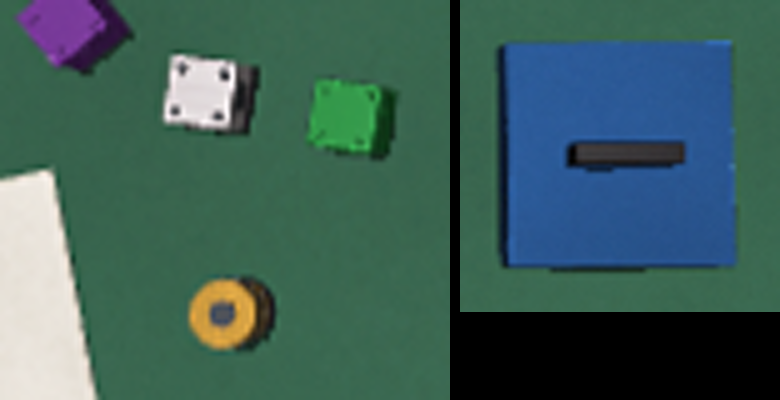

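```bash
python3 - <<'E'
from h import *
f=load("top")
def g(uv,s,o): return (np.array(uv)+.5)/s-.5+np.array(o)
def rect(n,P):
    c=P.mean(0); e=P[1]-P[0]; e2=P[2]-P[3]; l=P[0]-P[3]; l2=P[1]-P[2]
    print(n,c.round(4),"edges",[np.linalg.norm(x).round(4) for x in(e,e2,l,l2)],"yaw deg",[np.degrees(np.arctan2(x[1],x[0])).round(1) for x in(l,l2)],[np.degrees(np.arctan2(x[0],-x[1])).round(1) for x in (e,e2)])
# x away=up in image, y left
rect("deck",pw(f,g([(95,182),(382,92),(467,377),(182,465)],6,(185,132)),.03))
rect("block",pw(f,g([(170,54),(239,62),(233,131),(164,124)],5,(75,190)),.042))
rect("cover",pw(f,g([(505-460,44),(732-460,41),(736-460,265),(505-460,266)],4,(318,180)),.053))
print("bonnet",pw(f,g([(223,314)],5,(75,190)),.042))
print("baseplate corners",pw(f,g([(60,160),(403,57),(520,432),(172,541)],6,(185,132)),.01))
print("bar",pw(f,g([(575-460,143),(684-460,143),(684-460,163),(575-460,166)],4,(318,180)),.089))
print("latch tip/pin, post",pw(f,g([(248,508),(331,458)],6,(185,132)),[.0975,.08]))
print(R.from_rotvec(bot.read_state()["tcp_rot"]).as_matrix().round(3))
E
```

```text
deck [0.6214 0.0194 0.03  ] edges [np.float64(0.1529), np.float64(0.1506), np.float64(0.1509), np.float64(0.1517)] yaw deg [np.float64(16.4), np.float64(15.6)] [np.float64(16.5), np.float64(16.2)]
block [0.5356 0.3701 0.042 ] edges [np.float64(0.0419), np.float64(0.0417), np.float64(0.0422), np.float64(0.0416)] yaw deg [np.float64(-4.6), np.float64(-4.8)] [np.float64(-7.6), np.float64(-6.8)]
cover [ 0.493  -0.3538  0.053 ] edges [np.float64(0.1678), np.float64(0.1693), np.float64(0.1642), np.float64(0.1652)] yaw deg [np.float64(-1.6), np.float64(-1.1)] [np.float64(-0.3), np.float64(-0.6)]
bonnet [[0.40317471 0.35661493 0.042     ]]
baseplate corners [[ 0.68710754  0.13446495  0.01      ]
 [ 0.73738293 -0.04351638  0.01      ]
 [ 0.5422909  -0.10030273  0.01      ]
 [ 0.4896934   0.0786818   0.01      ]]
bar [[ 0.50074174 -0.314881    0.089     ]
 [ 0.49940517 -0.39293086  0.089     ]
 [ 0.48504909 -0.39243742  0.089     ]
 [ 0.48421003 -0.31437986  0.089     ]]
latch tip/pin, post [[ 0.50410802  0.03183306  0.0975    ]
 [ 0.52801791 -0.00727524  0.08      ]]
[[-0.947  0.321 -0.   ]
 [ 0.321  0.947 -0.001]
 [ 0.    -0.001 -1.   ]]
```

```bash
cat >> h.py <<'E'
FX=np.array([.6214,.0194]); FY=16.2
def fx(x,y): a=np.radians(FY); return FX+np.array([[np.cos(a),-np.sin(a)],[np.sin(a),np.cos(a)]])@[x,y]
def yang(s): m=R.from_rotvec(s["tcp_rot"]).as_matrix(); return np.degrees(np.arctan2(m[1,1],m[0,1]))
def plan(x,y,z,ya=None):
    "turn first, then shift: in units"
    s=bot.read_state(); a=yang(s); p=np.array(s["position"])
    t=0 if ya is None else (a-ya+90)%180-90
    Rt=R.from_rotvec(s["tcp_rot"])*R.from_rotvec([0,0,np.radians(t)])
    d=Rt.inv().apply(np.array([x,y,z])-p)/.04
    print("pos",p.round(4),"ya",a.round(2),"turn",round(t/6,3),"shift",d.round(3),"norm",np.linalg.norm(d).round(2),"F",np.array(s["wrist_force"]).round(1),"open",round(s["opening"],4))
E
python3 -c "
from h import *
plan(.4032,.3566,.12,106.2)"
```

```text
pos [0.2166 0.6389 0.238 ] ya 71.28 turn -5.82 shift [-2.514 -8.077  2.956] norm 8.96 F [-0.6 -0.1 -0.4] open 0.0883
```

Call:
send_rows --moves '[[[0,0,0],-0.97],[[0,0,0],-0.97],[[0,0,0],-0.97],[[0,0,0],-0.97],[[0,0,0],-0.97]]' --grip -1 --newtons 15

```text
time_s: 0.67
position: [0.2166, 0.6392, 0.2385]
tcp_rot: [0.292, -3.128, 0.001]
wrist_force: [0.2, -1.1, 0.1]
opening: 0.0881
grasp_force: 0.0
```

Call:
send_rows --moves '[[[0,0,0],-0.97],[[-0.28,-0.9,0.33],0],[[-0.28,-0.9,0.33],0],[[-0.28,-0.9,0.33],0],[[-0.28,-0.9,0.33],0]]'

```text
time_s: 1.08
position: [0.3003, 0.5122, 0.1853]
tcp_rot: [-0.444, 3.11, 0.0]
wrist_force: [0.6, -0.1, -0.0]
opening: 0.088
grasp_force: 0.0
```

Call:
send_rows --moves '[[[-0.28,-0.9,0.33],0],[[-0.28,-0.9,0.33],0],[[-0.28,-0.9,0.33],0],[[-0.28,-0.9,0.33],0],[[0,0,0],0]]'

```text
time_s: 1.5
position: [0.3841, 0.3813, 0.1299]
tcp_rot: [0.435, -3.108, 0.009]
wrist_force: [0.3, -0.1, -0.3]
opening: 0.0882
grasp_force: 0.0
```

```bash
python3 -c "
from h import *
plan(.4032,.3566,.022,106.2)
f=cam('wrist'); save(f,'w1',None,1.2); print(px(f,[[.4032,.3566,.042]])*1.2)"
```

```text
pos [0.3841 0.3813 0.1299] ya 105.95 turn -0.042 shift [-0.299 -0.713  2.701] norm 2.81 F [ 0.3 -0.1 -0.3] open 0.0882
[[260.93353171 258.70121701]]
```

View pics/w1.png

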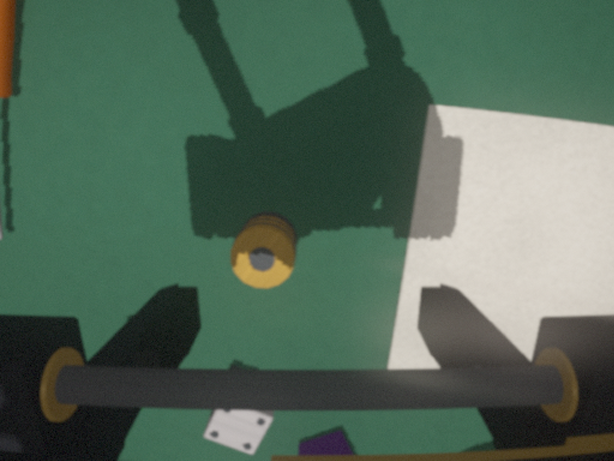

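Call:
send_rows --moves '[[[-0.3,-0.713,0],-0.04],[[0,0,0.8],0],[[0,0,0.8],0],[[0,0,0.8],0],[[0,0,0.42],0]]'

```text
time_s: 1.97
position: [0.4008, 0.3635, 0.0176]
tcp_rot: [0.449, -3.107, 0.002]
wrist_force: [-1.0, 0.1, -0.1]
opening: 0.0881
grasp_force: 0.0
```

Call:
send_rows --moves '[[[0,0,0],0],[[0,0,0],0],[[0,0,0],0],[[0,0,0],0],[[0,0,0],0]]' --grip 1

```text
time_s: 2.38
position: [0.4038, 0.3651, 0.0224]
tcp_rot: [-0.449, 3.106, 0.003]
wrist_force: [1.0, -2.2, 0.7]
opening: 0.0566
grasp_force: 0.4
```

Call:
send_rows --moves '[[[0,0,0],0],[[0,0,0],0],[[0,0,0],0],[[0,0,0],0],[[0,0,0],0]]'

```text
time_s: 2.8
position: [0.4031, 0.3639, 0.0212]
tcp_rot: [-0.449, 3.108, 0.001]
wrist_force: [0.5, -2.6, 5.8]
opening: 0.0397
grasp_force: 15.0
```

Call:
send_rows --moves '[[[0,0,0],0],[[0,0,0],0],[[0,0,0],0],[[0,0,0],0],[[0,0,0],0]]' --grip -1

```text
time_s: 3.22
position: [0.4023, 0.3635, 0.02]
tcp_rot: [0.449, -3.109, 0.0]
wrist_force: [-0.2, 0.8, 0.2]
opening: 0.0705
grasp_force: 0.0
```

Call:
send_rows --moves '[[[0,0,0],1],[[0,0,0],1],[[0,0,0],1],[[0,0,0],1],[[0,0,0],1]]'

```text
time_s: 3.63
position: [0.4024, 0.3636, 0.0201]
tcp_rot: [-0.379, -3.118, 0.0]
wrist_force: [-0.3, -0.4, -0.1]
opening: 0.0882
grasp_force: 0.0
```

Call:
send_rows --moves '[[[0,0,0],1],[[0,0,0],1],[[0,0,0],1],[[0,0,0],1],[[0,0,0],1]]'

```text
time_s: 4.05
position: [0.4024, 0.3636, 0.0201]
tcp_rot: [-1.173, -2.914, 0.0]
wrist_force: [0.4, 0.2, 0.1]
opening: 0.0881
grasp_force: 0.0
```

Call:
send_rows --moves '[[[0,0,0],1],[[0,0,0],1],[[0,0,0],1],[[0,0,0],1],[[0,0,0],1]]'

```text
time_s: 4.47
position: [0.4024, 0.3636, 0.0201]
tcp_rot: [-1.888, -2.511, 0.0]
wrist_force: [0.1, 0.1, -0.3]
opening: 0.0882
grasp_force: 0.0
```

```bash
python3 -c "
from h import *
plan(.403,.364,.018,16.2)"
```

```text
pos [0.4024 0.3636 0.0201] ya 16.14 turn -0.01 shift [0.005 0.017 0.053] norm 0.06 F [ 0.1  0.1 -0.3] open 0.0882
```

Call:
send_rows --moves '[[[0,0,0.05],0],[[0,0,0],0],[[0,0,0],0],[[0,0,0],0],[[0,0,0],0]]' --grip 1

```text
time_s: 4.88
position: [0.4025, 0.3636, 0.0183]
tcp_rot: [-1.88, -2.517, 0.0]
wrist_force: [-0.1, -0.8, 0.4]
opening: 0.0571
grasp_force: 0.0
```

Call:
send_rows --moves '[[[0,0,0],0],[[0,0,0],0],[[0,0,0],0],[[0,0,0],0],[[0,0,0],0]]'

```text
time_s: 5.3
position: [0.4024, 0.3636, 0.0183]
tcp_rot: [-1.881, -2.516, 0.0]
wrist_force: [-0.5, 0.9, 0.2]
opening: 0.0392
grasp_force: 15.0
```

Call:
send_rows --moves '[[[0,0,0],0],[[0,0,0],0],[[0,0,0],0],[[0,0,0],0],[[0,0,0],0]]' --grip -1

```text
time_s: 5.72
position: [0.4026, 0.3637, 0.0183]
tcp_rot: [1.881, 2.516, 0.0]
wrist_force: [-0.1, -0.4, -0.5]
opening: 0.0706
grasp_force: 0.0
```

Call:
send_rows --moves '[[[0,0,-0.9],0],[[0,0,-0.9],0],[[0,0,-0.9],0],[[0,0,0],0],[[0,0,0],0]]'

```text
time_s: 6.13
position: [0.4045, 0.3652, 0.1295]
tcp_rot: [1.88, 2.515, 0.01]
wrist_force: [0.2, -0.2, -0.1]
opening: 0.0881
grasp_force: 0.0
```

```bash
python3 -c "
from h import *
plan(.403,.364,.018,16.2)
f=cam('wrist'); p=px(f,[[.4024,.3636,.042]])[0]; print(p)
u,v=p.astype(int); print(u,v); save(f,'w2',(u-40,v-40,u+40,v+40),7)
f=cam('top'); p=px(f,[[.4024,.3636,.042]])[0]; print(p)
u,v=p.astype(int); print(u,v); save(f,'t2',(u-25,v-25,u+25,v+25),10)
a=cv2.imread('pics/w2.png')[:400,:];b=cv2.imread('pics/t2.png')
import numpy as np
c=np.zeros((560,800,3),np.uint8);c[:,:400]=cv2.resize(cv2.imread('pics/w2.png'),(400,400))[:].repeat(1,0) if 0 else 0
c[:400,:400]=cv2.resize(cv2.imread('pics/w2.png'),(400,400));c[:400,400:]=cv2.resize(b,(400,400));cv2.imwrite('pics/c2.png',c[:400])"
```

```text
pos [0.4045 0.3652 0.1295] ya 16.44 turn 0.039 shift [-0.026 -0.061  2.786] norm 2.79 F [ 0.2 -0.2 -0.1] open 0.0881
[253.96775457 201.83685232]
253 201
[116.85642768 252.70459552]
116 252
```

View pics/c2.png

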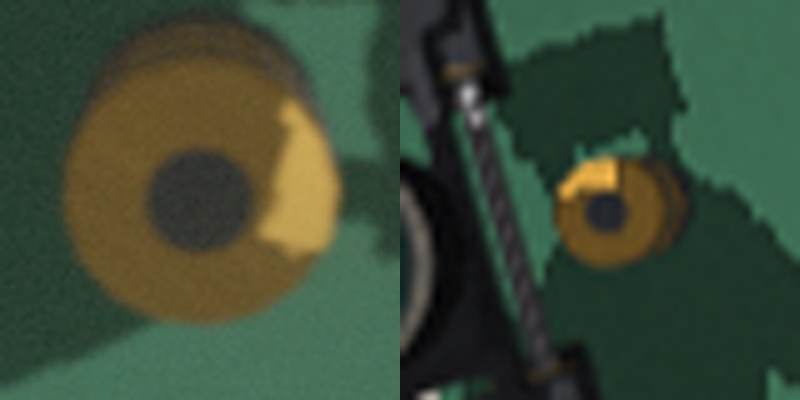

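```bash
cat >> h.py <<'E'
from scipy.optimize import least_squares
def fitdeck(f,p0=(.6214,.0194,16.2)):
    "render-compare: model of the deck top minus pockets vs whiteness, 4x supersampled"
    im=np.array(f["pixels"]).astype(float).min(2)
    def poly(p,pts):
        a=np.radians(p[2]); M=np.array([[np.cos(a),-np.sin(a)],[np.sin(a),np.cos(a)]])
        return px(f,np.c_[pts@M.T+p[:2],np.full(len(pts),.03)])
    t=np.linspace(0,2*np.pi,40)
    sq=np.array([[1,1],[1,-1],[-1,-1],[-1,1]])
    q=poly(p0,sq*.09); x0,y0=np.floor(q.min(0)).astype(int)-2; x1,y1=np.ceil(q.max(0)).astype(int)+2
    x0=max(x0,0);y0=max(y0,0)
    sub=im[y0:y1,x0:x1]; h,w=sub.shape; S=8
    def mod(p):
        big=np.zeros((h*S,w*S),np.uint8)
        def fill(pts,c):
            u=poly(p,pts)-[x0,y0]; u=(u+.5)*S-.5
            cv2.fillPoly(big,[np.round(u*16).astype(np.int32)],c,shift=4)
        fill(sq*.075,255)
        for i,j in((1,1),(-1,-1)): fill(sq*.0215+np.array([i,j])*.035,0)
        for i,j in((1,-1),(-1,1)): fill(np.c_[np.cos(t),np.sin(t)]*.0215+np.array([i,j])*.035,0)
        return cv2.resize(big,(w,h),interpolation=cv2.INTER_AREA).astype(float)/255
    def cost(d):
        m=mod(np.array(p0)+d*[.001,.001,1]); 
        return -np.corrcoef(cv2.GaussianBlur(m,(3,3),.6).ravel(),sub.ravel())[0,1]
    from scipy.optimize import minimize
    r=minimize(cost,np.zeros(3),method="Nelder-Mead",options=dict(initial_simplex=[[0,0,0],[3,0,0],[0,3,0],[0,0,1.5]],xatol=.02,fatol=1e-6))
    return np.array(p0)+r.x*[.001,.001,1],-r.fun
E
python3 - <<'E'
from h import *
print(fitdeck(load("top")))
plan(.4045,.3652,.018,16.2)
E
```

```text
(array([ 0.62267698,  0.01983156, 16.01618099]), np.float64(0.9635326278004527))
pos [0.402  0.3632 0.1256] ya 16.44 turn 0.04 shift [0.031 0.075 2.691] norm 2.69 F [-0.3 -0.2  0.2] open 0.0882
```

Call:
send_rows --moves '[[[0.02,0.01,0.9],0.04],[[0,0,0.9],0],[[0,0,0.88],0],[[0,0,0],0],[[0,0,0],0]]'

```text
time_s: 6.65
position: [0.3993, 0.3617, 0.0153]
tcp_rot: [-1.885, -2.51, 0.015]
wrist_force: [0.3, 0.4, 0.3]
opening: 0.0882
grasp_force: 0.0
```

Call:
send_rows --moves '[[[0,0,0],0],[[0,0,0],0],[[0,0,0],0],[[0,0,0],0],[[0,0,0],0]]' --grip 1 --newtons 20

```text
time_s: 7.07
position: [0.4036, 0.3653, 0.0207]
tcp_rot: [1.886, 2.512, 0.004]
wrist_force: [0.9, 0.1, -0.0]
opening: 0.0569
grasp_force: 0.0
```

Call:
send_rows --moves '[[[0,0,0],0],[[0,0,0],0],[[0,0,0],0],[[0,0,0],0],[[0,0,0],0]]'

```text
time_s: 7.48
position: [0.4028, 0.3646, 0.0195]
tcp_rot: [1.886, 2.512, 0.0]
wrist_force: [-0.9, -0.9, 4.3]
opening: 0.0397
grasp_force: 20.0
```

Call:
send_rows --moves '[[[0,0,-0.8],0],[[0,0,-0.8],0],[[0,0,-0.8],0],[[0,0,-0.7],0],[[0,0,0],0]]'

```text
time_s: 7.9
position: [0.4059, 0.3672, 0.1493]
tcp_rot: [1.885, 2.51, 0.016]
wrist_force: [1.1, 0.9, -1.0]
opening: 0.0394
grasp_force: 20.0
```

```bash
sed -i 's/^FX=.*/FX=np.array([.6227,.0198]); FY=16.0/' h.py; python3 -c "
from h import *
plan(*fx(.035,-.035),.14,16.0)"
```

```text
pos [0.4059 0.3672 0.1493] ya 16.19 turn 0.032 shift [-10.719   3.687   0.224] norm 11.34 F [ 1.1  0.9 -1. ] open 0.0394
```

Call:
send_rows --moves '[[[-0.89,0.31,0],0],[[-0.89,0.31,0],0],[[-0.89,0.31,0],0],[[-0.89,0.31,0],0],[[-0.89,0.31,0],0]]'

```text
time_s: 8.32
position: [0.5115, 0.2091, 0.1413]
tcp_rot: [-1.885, -2.512, 0.003]
wrist_force: [1.4, 0.5, -1.1]
opening: 0.0393
grasp_force: 20.0
```

Call:
send_rows --moves '[[[-0.89,0.31,0],0],[[-0.89,0.31,0],0],[[-0.89,0.31,0],0],[[-0.89,0.31,0],0],[[-0.7,0.25,0],0]]'

```text
time_s: 8.73
position: [0.6169, 0.0612, 0.141]
tcp_rot: [-1.887, -2.51, 0.003]
wrist_force: [0.1, -0.2, -2.1]
opening: 0.0396
grasp_force: 20.0
```

Call:
send_rows --moves '[[[-0.6,0.2,0],0],[[-0.5,0.15,0],0],[[0,0,0],0],[[0,0,0],0],[[0,0,0],0]]'

```text
time_s: 9.15
position: [0.6411, 0.0259, 0.1414]
tcp_rot: [-1.885, -2.51, 0.002]
wrist_force: [-0.7, 0.4, -1.4]
opening: 0.04
grasp_force: 20.0
```

Call:
send_rows --moves '[[[0,0,0],0],[[0,0,0],0],[[0,0,0],0],[[0,0,0],0],[[0,0,0],0]]'

```text
time_s: 9.57
position: [0.6423, 0.0261, 0.1433]
tcp_rot: [1.885, 2.513, 0.0]
wrist_force: [-0.3, 1.3, -2.3]
opening: 0.0397
grasp_force: 20.0
```

```bash
python3 -c "
from h import *
plan(*fx(.035,-.035),.08,16.0)
f=cam('wrist'); print(px(f,[[*fx(.035,-.035),.03],[*fx(.035,.035),.03],[*fx(-.035,.035),.03]])*1.2); save(f,'w3',None,1.2)"
```

```text
pos [0.6423 0.0261 0.1433] ya 16.24 turn 0.04 shift [-0.891  0.361  1.583] norm 1.85 F [-0.3  1.3 -2.3] open 0.0397
[[330.31704228 277.61917045]
 [332.52743895 176.19605027]
 [222.71663443 175.96943058]]
```

View pics/w3.png

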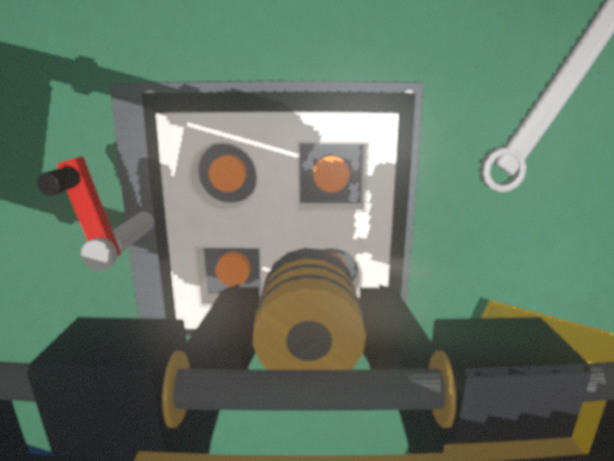

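```bash
python3 -c "
from h import *
f=load('wrist'); save(f,'w4',(115,75,350,275),3.2)
for z,r in((.03,.075),(.018,.088),(.01,.095)):
  print(z,((px(f,[[*fx(r,r),z],[*fx(-r,r),z],[*fx(r,-.03),z],[*fx(-r,-.03),z]])-[115,75])*3.2).round(1).tolist())
print(((px(f,[[*fx(i,j),.018] for i,j in ((.035,.035),(-.035,.035),(-.035,-.035))])-[115,75])*3.2).round(1).tolist())
"
```

```text
0.03 [[695.6, 59.1], [46.8, 59.1], [668.7, 482.5], [87.1, 479.9]]
0.018 [[741.9, 3.5], [7.4, 3.9], [708.4, 465.1], [53.9, 462.3]]
0.01 [[763.6, -24.4], [-9.9, -23.8], [727.1, 454.3], [39.2, 451.4]]
[[515.9, 221.8], [235.5, 221.2], [249.7, 481.1]]
```

View pics/w4.png

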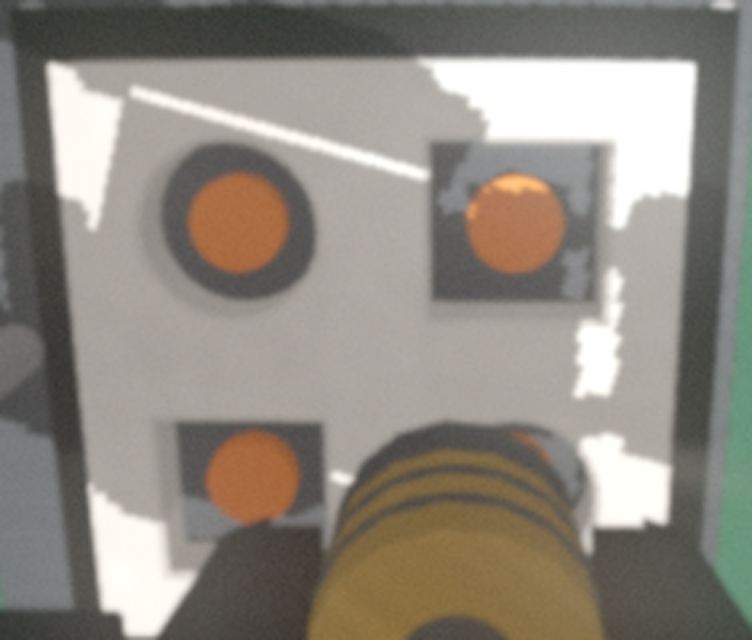

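Call:
send_rows --moves '[[[-0.44,0.18,0.5],0.04],[[-0.44,0.18,0.5],0],[[0,0,0.5],0],[[0,0,0.4],0],[[0,0,0.3],0]]'

```text
time_s: 10.03
position: [0.6651, -0.0046, 0.0532]
tcp_rot: [-1.891, -2.506, 0.002]
wrist_force: [-0.2, 0.3, -1.4]
opening: 0.0397
grasp_force: 20.0
```

Call:
send_rows --moves '[[[0,0,0],0],[[0,0,0],0],[[0,0,0],0],[[0,0,0],0],[[0,0,0],0]]'

```text
time_s: 10.45
position: [0.6671, -0.0042, 0.0568]
tcp_rot: [1.89, 2.507, 0.003]
wrist_force: [-0.3, 0.8, -1.5]
opening: 0.0392
grasp_force: 20.0
```

```bash
python3 -c "
from h import *
plan(*fx(.035,-.035),.052,16.0)"
```

```text
pos [ 0.6671 -0.0042  0.0568] ya 15.97 turn -0.005 shift [ 0.007 -0.027  0.12 ] norm 0.12 F [-0.3  0.8 -1.5] open 0.0392
```

Call:
send_rows --moves '[[[0.015,-0.025,0.06],0],[[0,0,0.06],0],[[0,0,0.06],0],[[0,0,0.06],0],[[0,0,0],0]]'

```text
time_s: 10.87
position: [0.6648, -0.004, 0.0449]
tcp_rot: [1.892, 2.508, -0.0]
wrist_force: [0.2, -0.9, -3.2]
opening: 0.0394
grasp_force: 20.0
```

Call:
send_rows --moves '[[[0,0,0],0],[[0,0,0],0]]'

```text
time_s: 11.03
position: [0.6648, -0.0041, 0.0454]
tcp_rot: [-1.892, -2.508, 0.0]
wrist_force: [1.1, -0.8, -2.4]
opening: 0.0395
grasp_force: 20.0
```

Call:
send_rows --moves '[[[0,0,0.06],0],[[0,0,0.06],0],[[0,0,0.06],0],[[0,0,0.0],0],[[0,0,0],0]]'

```text
time_s: 11.45
position: [0.6648, -0.0041, 0.038]
tcp_rot: [-1.892, -2.508, 0.0]
wrist_force: [-0.6, -0.3, -2.3]
opening: 0.0395
grasp_force: 20.0
```

Call:
send_rows --moves '[[[0,0,0.05],0],[[0,0,0],0],[[0,0,0.05],0],[[0,0,0],0],[[0,0,0],0]]'

```text
time_s: 11.87
position: [0.6651, -0.004, 0.0354]
tcp_rot: [1.891, 2.508, 0.0]
wrist_force: [-1.5, -0.4, 4.2]
opening: 0.0393
grasp_force: 20.0
```

Seated on the pad. Release partway, rise, shut, and press from above.

Call:
send_rows --moves '[[[0,0,0],0],[[0,0,0],0],[[0,0,0],0],[[0,0,0],0],[[0,0,0],0]]' --grip -0.5

```text
time_s: 12.28
position: [0.6646, -0.004, 0.034]
tcp_rot: [-1.891, -2.508, 0.0]
wrist_force: [0.2, 0.5, -0.1]
opening: 0.0659
grasp_force: 0.0
```

Call:
send_rows --moves '[[[0,0,-0.2],0],[[0,0,-0.4],0],[[0,0,-0.5],0],[[0,0,-0.2],0],[[0,0,0],0]]'

```text
time_s: 12.7
position: [0.6673, -0.0041, 0.0898]
tcp_rot: [1.889, 2.504, 0.005]
wrist_force: [0.5, 0.3, 1.3]
opening: 0.0662
grasp_force: 0.0
```

Call:
send_rows --moves '[[[0,0,0],0],[[0,0,0],0],[[0,0,0],0],[[0,0,0],0],[[0,0,0],0]]' --grip 1

```text
time_s: 13.12
position: [0.6641, -0.004, 0.0852]
tcp_rot: [-1.891, -2.507, 0.002]
wrist_force: [-0.3, 0.2, 0.3]
opening: 0.035
grasp_force: 0.0
```

Call:
send_rows --moves '[[[0,0,0],0],[[0,0,0],0],[[0,0,0],0],[[0,0,0],0],[[0,0,0],0]]'

```text
time_s: 13.53
position: [0.6649, -0.004, 0.0864]
tcp_rot: [1.892, 2.508, 0.0]
wrist_force: [0.9, 1.0, -0.2]
opening: 0.0016
grasp_force: 0.0
```

```bash
python3 -c "
from h import *
plan(.6650,-.0041,.0605,16.0)
f=cam('wrist'); save(f,'w5',(100,80,420,384),1.5)"
```

```text
pos [ 0.6649 -0.004   0.0864] ya 15.96 turn -0.007 shift [-0.004  0.002  0.646] norm 0.65 F [ 0.9  1.  -0.2] open 0.0016
```

View pics/w5.png

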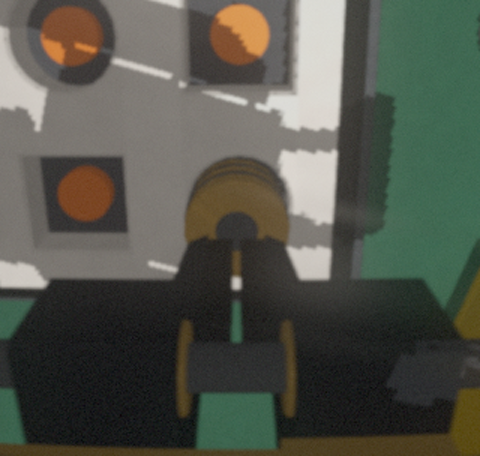

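Call:
send_rows --moves '[[[0,0,0.3],0],[[0,0,0.25],0],[[0,0,0.1],0],[[0,0,0.05],0],[[0,0,0.05],0]]'

```text
time_s: 14.0
position: [0.6641, -0.004, 0.0562]
tcp_rot: [-1.89, -2.507, 0.002]
wrist_force: [-4.5, 0.7, 8.0]
opening: 0.0004
grasp_force: 4.0
```

Call:
send_rows --moves '[[[0,0,0.05],0],[[0,0,0.05],0],[[0,0,0.05],0],[[0,0,0],0],[[0,0,0],0]]'

```text
time_s: 14.42
position: [0.6639, -0.004, 0.0525]
tcp_rot: [-1.89, -2.507, 0.002]
wrist_force: [-8.2, 0.5, 16.6]
opening: 0.0004
grasp_force: 8.2
```

Call:
send_rows --moves '[[[0,0,0.04],0],[[0,0,0.04],0],[[0,0,0],0],[[0,0,0],0]]'

```text
time_s: 14.75
position: [0.6642, -0.0039, 0.0525]
tcp_rot: [-1.89, -2.507, 0.002]
wrist_force: [-15.7, 0.1, 32.7]
opening: 0.0005
grasp_force: 15.6
```

Call:
send_rows --moves '[[[0,0,-0.3],0],[[0,0,-0.7],0],[[0,0,-0.8],0],[[0,0,-0.7],0],[[0,0,0],0]]' --grip -0.4

```text
time_s: 15.17
position: [0.6691, -0.0041, 0.1542]
tcp_rot: [1.886, 2.501, 0.01]
wrist_force: [0.3, -1.3, 1.3]
opening: 0.032
grasp_force: 0.0
```

Call:
send_rows --moves '[[[0,0,0],-0.95],[[0,0,0],-0.95],[[0,0,0],-0.95],[[0,0,0],-0.95],[[0,0,0],-0.95]]'

```text
time_s: 15.58
position: [0.6642, -0.004, 0.1457]
tcp_rot: [-1.208, -2.898, 0.001]
wrist_force: [-0.7, 0.7, -0.5]
opening: 0.0614
grasp_force: 0.0
```

Call:
send_rows --moves '[[[0,0,0],-0.95],[[0,0,0],-0.95],[[0,0,0],-0.95],[[0,0,0],-0.95],[[0,0,0],-0.95]]'

```text
time_s: 16.0
position: [0.6642, -0.004, 0.1456]
tcp_rot: [-0.458, -3.106, 0.0]
wrist_force: [0.0, 0.5, -0.1]
opening: 0.0613
grasp_force: 0.0
```

```bash
python3 - <<'E'
from h import *
f=cam("top"); im=f["pixels"].astype(int)
m=((im.min(2)>150)).astype(np.uint8); m[:, :100]=0; m[:,150:]=0; m[:170]=0; m[240:]=0
# block top: bright, low-saturation blob
n,l,s,c=cv2.connectedComponentsWithStats(m)
for i in range(1,n):
    if s[i,4]>60:
        q=cv2.convexHull(np.argwhere(l==i)[:,::-1].astype(np.float32)); r=cv2.minAreaRect(q); print(s[i],r,pw(f,[r[0]],.042))
print("hull centre old", px(f,[[.5356,.3701,.042]]))
plan(.5356,.3701,.14,84)
E
```

```text
[108 201  14  15 163] ((114.51231384277344, 207.86477661132812), (12.946611404418945, 13.39928913116455), 5.19442892074585) [[0.53640988 0.37125783 0.042     ]]
hull centre old [[114.89682847 208.12717954]]
pos [ 0.6642 -0.004   0.1456] ya 73.49 turn -1.752 shift [4.176 8.966 0.146] norm 9.89 F [-0.5  0.8 -0.3] open 0.0619
```

Call:
send_rows --moves '[[[0,0,0],-0.92],[[0,0,0],-0.92],[[0.4,0.87,0],0],[[0.4,0.87,0],0],[[0.4,0.87,0],0]]'

```text
time_s: 16.47
position: [0.6273, 0.1052, 0.1459]
tcp_rot: [-0.172, -3.136, 0.0]
wrist_force: [1.5, -0.2, -0.6]
opening: 0.0618
grasp_force: 0.0
```

Call:
send_rows --moves '[[[0.4,0.87,0],0],[[0.4,0.87,0],0],[[0.4,0.87,0],0],[[0.4,0.87,0],0],[[0.4,0.87,0],0]]'

```text
time_s: 16.88
position: [0.5654, 0.2877, 0.1462]
tcp_rot: [-0.168, -3.136, 0.001]
wrist_force: [0.6, -0.2, 0.6]
opening: 0.0611
grasp_force: 0.0
```

Call:
send_rows --moves '[[[0.4,0.87,0],0],[[0.3,0.6,0],0],[[0.2,0.4,0],0],[[0,0,0],0],[[0,0,0],0]]'

```text
time_s: 17.3
position: [0.5379, 0.3649, 0.1461]
tcp_rot: [-0.163, -3.136, 0.002]
wrist_force: [0.7, -0.7, 0.2]
opening: 0.0614
grasp_force: 0.0
```

Call:
send_rows --moves '[[[0,0,0],0],[[0,0,0],0],[[0,0,0],0],[[0,0,0],0],[[0,0,0],0]]'

```text
time_s: 17.72
position: [0.5391, 0.3635, 0.1471]
tcp_rot: [0.167, 3.137, -0.0]
wrist_force: [0.9, -0.2, -0.6]
opening: 0.0619
grasp_force: 0.0
```

```bash
python3 -c "
from h import *
plan(.5356,.3701,.019,84.5)
f=cam('wrist'); p=px(f,[[.5356,.3701,.042]])[0]; print(p); save(f,'w6',None,1)"
```

```text
pos [0.5391 0.3635 0.1471] ya 83.91 turn -0.099 shift [0.104 0.155 3.204] norm 3.21 F [ 0.9 -0.2 -0.6] open 0.0619
[264.90932336 187.94896736]
```

View pics/w6.png

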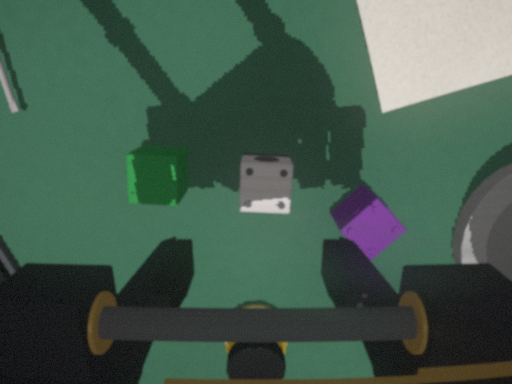

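Call:
send_rows --moves '[[[0.104,0.155,0.6],-0.1],[[0,0,0.6],0],[[0,0,0.6],0],[[0,0,0],0],[[0,0,0],0]]' --grip -0.25

```text
time_s: 18.18
position: [0.534, 0.37, 0.0735]
tcp_rot: [-0.148, -3.135, 0.004]
wrist_force: [0.4, 0.0, 0.1]
opening: 0.055
grasp_force: 0.0
```

```bash
python3 -c "
from h import *
plan(.536,.3704,.019,84.5)"
```

```text
pos [0.534  0.37   0.0735] ya 84.58 turn 0.013 shift [-0.054  0.019  1.363] norm 1.36 F [0.4 0.  0.1] open 0.055
```

Call:
send_rows --moves '[[[-0.02,0.02,0.4],0],[[0,0,0.4],0],[[0,0,0.3],0],[[0,0,0.3],0],[[0,0,0],0]]'

```text
time_s: 18.6
position: [0.535, 0.3709, 0.0173]
tcp_rot: [-0.148, -3.136, 0.003]
wrist_force: [-0.7, -0.5, -0.6]
opening: 0.0551
grasp_force: 0.0
```

Call:
send_rows --moves '[[[0,0,0],0],[[0,0,0],0],[[0,0,0],0],[[0,0,0],0],[[0,0,0],0]]' --grip 1

```text
time_s: 19.02
position: [0.5368, 0.3721, 0.0201]
tcp_rot: [0.148, 3.137, 0.001]
wrist_force: [0.0, -1.1, 1.0]
opening: 0.04
grasp_force: 19.8
```

Call:
send_rows --moves '[[[0,0,0],0],[[0,0,0],0],[[0,0,0],0],[[0,0,0],0],[[0,0,0],0]]' --grip -0.6

```text
time_s: 19.43
position: [0.5359, 0.3717, 0.019]
tcp_rot: [-0.148, -3.138, 0.0]
wrist_force: [-0.4, 0.4, 0.3]
opening: 0.07
grasp_force: 0.0
```

```bash
python3 -c "
from h import *
plan(.536,.3704,.019,-5.5)"
```

```text
pos [0.5359 0.3717 0.019 ] ya 84.6 turn -14.984 shift [ 0.032 -0.005  0.   ] norm 0.03 F [-0.4  0.4  0.3] open 0.07
```

Call:
send_rows --moves '[[[0,0,-0.5],0],[[0,0,-0.5],0],[[0,0,-0.3],0],[[0,0,0],1],[[0,0,0],1]]'

```text
time_s: 19.85
position: [0.5371, 0.3724, 0.0729]
tcp_rot: [0.482, 3.102, 0.003]
wrist_force: [-0.1, 1.0, -0.2]
opening: 0.0703
grasp_force: 0.0
```

Call:
send_rows --moves '[[[0,0,0],1],[[0,0,0],1],[[0,0,0],1],[[0,0,0],1],[[0,0,0],1]]'

```text
time_s: 20.27
position: [0.5361, 0.3718, 0.0712]
tcp_rot: [1.27, 2.873, 0.0]
wrist_force: [-0.2, 0.5, -0.3]
opening: 0.0706
grasp_force: 0.0
```

Call:
send_rows --moves '[[[0,0,0],1],[[0,0,0],1],[[0,0,0],1],[[0,0,0],1],[[0,0,0],1]]'

```text
time_s: 20.68
position: [0.5361, 0.3718, 0.0712]
tcp_rot: [1.971, 2.447, 0.0]
wrist_force: [0.3, -0.4, 0.6]
opening: 0.0704
grasp_force: 0.0
```

Call:
send_rows --moves '[[[0,0,0],1],[[0,0,0],1],[[0,0,0],1],[[0,0,0],0],[[0,0,0],0]]'

```text
time_s: 21.1
position: [0.5361, 0.3717, 0.0711]
tcp_rot: [2.321, 2.118, 0.0]
wrist_force: [0.4, -0.1, 0.6]
opening: 0.0706
grasp_force: 0.0
```

```bash
python3 -c "
from h import *
plan(.5362,.3717,.019,-5.4)"
```

```text
pos [0.5361 0.3717 0.0711] ya -5.24 turn 0.027 shift [-1.000e-03  4.000e-03  1.303e+00] norm 1.3 F [ 0.4 -0.1  0.6] open 0.0706
```

Call:
send_rows --moves '[[[0,0,0.5],0.03],[[0,0,0.5],0],[[0,0,0.3],0],[[0,0,0],0],[[0,0,0],0]]'

```text
time_s: 21.52
position: [0.5353, 0.3712, 0.0181]
tcp_rot: [-2.326, -2.112, 0.004]
wrist_force: [0.1, -0.4, 0.6]
opening: 0.0705
grasp_force: 0.0
```

Call:
send_rows --moves '[[[0,0,0],0],[[0,0,0],0],[[0,0,0],0],[[0,0,0],0],[[0,0,0],0]]'

```text
time_s: 21.93
position: [0.5365, 0.372, 0.0199]
tcp_rot: [2.327, 2.111, 0.002]
wrist_force: [0.1, -0.4, -0.1]
opening: 0.0707
grasp_force: 0.0
```

Call:
send_rows --moves '[[[0,0,0],0],[[0,0,0],0],[[0,0,0],0],[[0,0,0],0],[[0,0,0],0]]' --grip 1

```text
time_s: 22.35
position: [0.5361, 0.3717, 0.0191]
tcp_rot: [2.327, 2.111, 0.0]
wrist_force: [-0.0, 0.1, -0.4]
opening: 0.04
grasp_force: 19.9
```

Call:
send_rows --moves '[[[0,0,0],0],[[0,0,0],0],[[0,0,0],0]]'

```text
time_s: 22.6
position: [0.5361, 0.3717, 0.0191]
tcp_rot: [2.327, 2.111, 0.0]
wrist_force: [0.7, -0.5, 0.1]
opening: 0.0398
grasp_force: 19.9
```

Call:
send_rows --moves '[[[0,0,-0.6],0],[[0,0,-0.8],0],[[0,0,-0.8],0],[[0,0,-0.8],0],[[0,0,0],0]]'

```text
time_s: 23.02
position: [0.5399, 0.3743, 0.1469]
tcp_rot: [2.325, 2.109, 0.019]
wrist_force: [0.9, -0.4, -0.7]
opening: 0.04
grasp_force: 19.9
```

```bash
python3 -c "
from h import *
plan(*fx(.035,.035),.14,16)"
```

```text
pos [0.5399 0.3743 0.1469] ya -5.58 turn -3.597 shift [-8.215  0.42   0.149] norm 8.23 F [ 0.9 -0.4 -0.7] open 0.04
```

Call:
send_rows --moves '[[[0,0,0],-0.9],[[0,0,0],-0.9],[[0,0,0],-0.9],[[0,0,0],-0.9],[[-0.8,0.04,0],0]]'

```text
time_s: 23.43
position: [0.5443, 0.3448, 0.1375]
tcp_rot: [-1.879, -2.514, -0.0]
wrist_force: [1.1, -0.4, -1.4]
opening: 0.04
grasp_force: 19.9
```

Call:
send_rows --moves '[[[-0.9,0.04,0],0],[[-0.9,0.05,0],0],[[-0.9,0.05,0],0],[[-0.9,0.05,0],0],[[-0.9,0.05,0],0]]'

```text
time_s: 23.85
position: [0.6046, 0.1693, 0.1374]
tcp_rot: [-1.889, -2.508, 0.003]
wrist_force: [0.5, -0.3, -2.3]
opening: 0.0399
grasp_force: 19.9
```

Call:
send_rows --moves '[[[-0.9,0.05,0],0],[[-0.7,0.05,0],0],[[-0.5,0.02,0],0],[[-0.4,0,0],0],[[-0.3,0,0],0]]'

```text
time_s: 24.27
position: [0.6404, 0.0631, 0.1377]
tcp_rot: [-1.891, -2.507, 0.002]
wrist_force: [0.1, -0.2, -2.6]
opening: 0.0396
grasp_force: 19.9
```

Call:
send_rows --moves '[[[0,0,0],0],[[0,0,0],0],[[0,0,0],0],[[0,0,0],0],[[0,0,0],0]]'

```text
time_s: 24.68
position: [0.6405, 0.066, 0.1391]
tcp_rot: [-1.888, -2.511, -0.0]
wrist_force: [-0.9, 0.5, -1.6]
opening: 0.0397
grasp_force: 19.9
```

```bash
python3 -c "
from h import *
plan(*fx(.035,.035),.06,16)"
```

```text
pos [0.6405 0.066  0.1391] ya 16.11 turn 0.018 shift [-0.113  0.128  1.978] norm 1.99 F [-0.9  0.5 -1.6] open 0.0397
```

Call:
send_rows --moves '[[[-0.113,0.118,0.4],0.02],[[0,0,0.5],0],[[0,0,0.5],0],[[0,0,0.4],0],[[0,0,0.25],0]]'

```text
time_s: 25.1
position: [0.6449, 0.0619, 0.0536]
tcp_rot: [-1.891, -2.505, 0.004]
wrist_force: [0.5, 0.3, -2.8]
opening: 0.0399
grasp_force: 19.9
```

Call:
send_rows --moves '[[[0,0,0],0],[[0,0,0],0],[[0,0,0],0],[[0,0,0],0],[[0,0,0],0]]'

```text
time_s: 25.52
position: [0.6478, 0.0618, 0.0586]
tcp_rot: [1.892, 2.506, 0.003]
wrist_force: [0.1, -0.7, -1.9]
opening: 0.0398
grasp_force: 19.9
```

Call:
send_rows --moves '[[[0,0,0],0],[[0,0,0],0],[[0,0,0],0],[[0,0,0],0],[[0,0,0],0]]'

```text
time_s: 25.93
position: [0.6466, 0.0617, 0.0572]
tcp_rot: [1.893, 2.507, 0.0]
wrist_force: [-0.2, -0.0, -1.7]
opening: 0.0396
grasp_force: 19.9
```

```bash
python3 -c "
from h import *
plan(*fx(.0345,.035),.0455,16)"
```

```text
pos [0.6466 0.0617 0.0572] ya 15.89 turn -0.018 shift [ 0.034 -0.001  0.292] norm 0.29 F [-0.2 -0.  -1.7] open 0.0396
```

Call:
send_rows --moves '[[[0.034,0,0.05],-0.02],[[0,0,0.05],0],[[0,0,0.06],0],[[0,0,0.06],0],[[0,0,0.06],0]]'

```text
time_s: 26.35
position: [0.6467, 0.0628, 0.046]
tcp_rot: [1.889, 2.509, 0.0]
wrist_force: [0.0, 0.0, -2.1]
opening: 0.0398
grasp_force: 19.9
```

Call:
send_rows --moves '[[[0,0,0],0],[[0,0,0],0],[[0,0,0],0]]'

```text
time_s: 26.6
position: [0.6461, 0.0627, 0.0456]
tcp_rot: [-1.89, -2.509, 0.001]
wrist_force: [-0.0, -2.3, -2.8]
opening: 0.0401
grasp_force: 19.9
```

Call:
send_rows --moves '[[[0,0,0.06],0],[[0,0,0.06],0],[[0,0,0.06],0],[[0,0,0.06],0],[[0,0,0.04],0]]'

```text
time_s: 27.02
position: [0.6466, 0.0628, 0.0357]
tcp_rot: [1.89, 2.509, -0.0]
wrist_force: [-3.4, -2.8, 8.5]
opening: 0.0399
grasp_force: 19.9
```

Call:
send_rows --moves '[[[0,0,0],0],[[0,0,0],0],[[0,0,0],0]]'

```text
time_s: 27.27
position: [0.6466, 0.0629, 0.0356]
tcp_rot: [1.89, 2.509, 0.0]
wrist_force: [-2.0, -2.4, 5.6]
opening: 0.0398
grasp_force: 19.9
```

Release and press as before.

Call:
send_rows --moves '[[[0,0,0],0],[[0,0,0],0],[[0,0,0],0],[[0,0,0],0],[[0,0,0],0]]' --grip -0.5

```text
time_s: 27.68
position: [0.646, 0.0632, 0.0343]
tcp_rot: [-1.89, -2.509, 0.0]
wrist_force: [-0.6, -0.8, 0.2]
opening: 0.066
grasp_force: 0.0
```

Call:
send_rows --moves '[[[0,0,-0.2],0],[[0,0,-0.4],0],[[0,0,-0.4],0],[[0,0,-0.2],0],[[0,0,0],0]]'

```text
time_s: 28.1
position: [0.6484, 0.0632, 0.0858]
tcp_rot: [1.888, 2.506, 0.005]
wrist_force: [1.9, -0.2, 0.4]
opening: 0.0662
grasp_force: 0.0
```

Call:
send_rows --moves '[[[0,0,0],0],[[0,0,0],0],[[0,0,0],0],[[0,0,0],0],[[0,0,0],0]]' --grip 1

```text
time_s: 28.52
position: [0.6456, 0.063, 0.0817]
tcp_rot: [-1.89, -2.508, 0.002]
wrist_force: [0.2, 0.3, -0.1]
opening: 0.0351
grasp_force: 0.0
```

Call:
send_rows --moves '[[[0,0,0],0],[[0,0,0],0],[[0,0,0],0],[[0,0,0],0],[[0,0,0],0]]'

```text
time_s: 28.93
position: [0.6463, 0.063, 0.0827]
tcp_rot: [1.89, 2.509, 0.0]
wrist_force: [1.0, -0.2, 0.2]
opening: 0.0021
grasp_force: 0.0
```

Call:
send_rows --moves '[[[0,0,0.3],0],[[0,0,0.1],0],[[0,0,0.1],0],[[0,0,0.05],0],[[0,0,0.05],0]]'

```text
time_s: 29.35
position: [0.6459, 0.063, 0.0585]
tcp_rot: [-1.89, -2.508, 0.001]
wrist_force: [-3.6, -0.1, 7.4]
opening: 0.0005
grasp_force: 3.6
```

Call:
send_rows --moves '[[[0,0,0.05],0],[[0,0,0.05],0],[[0,0,0.05],0],[[0,0,0.05],0],[[0,0,0],0]]'

```text
time_s: 29.77
position: [0.6458, 0.063, 0.0525]
tcp_rot: [-1.89, -2.508, 0.002]
wrist_force: [-6.0, -0.8, 10.7]
opening: 0.0005
grasp_force: 5.5
```

Call:
send_rows --moves '[[[0,0,0],0],[[0,0,0],0]]'

```text
time_s: 29.93
position: [0.6458, 0.063, 0.0525]
tcp_rot: [-1.89, -2.509, 0.001]
wrist_force: [-5.0, -0.6, 11.8]
opening: 0.0006
grasp_force: 5.5
```

Call:
send_rows --moves '[[[0,0,0.05],0],[[0,0,0.04],0],[[0,0,0],0],[[0,0,0],0]]'

```text
time_s: 30.27
position: [0.646, 0.063, 0.0525]
tcp_rot: [-1.89, -2.509, 0.001]
wrist_force: [-14.6, -0.6, 28.8]
opening: 0.0006
grasp_force: 14.4
```

Call:
send_rows --moves '[[[0,0,-0.4],0],[[0,0,-0.8],0],[[0,0,-0.8],0],[[0,0,-0.8],0],[[0,0,-0.5],0]]' --grip -0.5

```text
time_s: 30.68
position: [0.6478, 0.0631, 0.1832]
tcp_rot: [1.888, 2.506, 0.005]
wrist_force: [1.0, -0.5, 0.7]
opening: 0.0317
grasp_force: 0.0
```

```bash
python3 - <<'E'
from h import *
f=cam("top"); im=f["pixels"].astype(int)
m=((im[:,:,2]>90)&(im[:,:,2]-im[:,:,0]>50)&(im[:,:,2]-im[:,:,1]>20)).astype(np.uint8); m[:,:310]=0
m=cv2.morphologyEx(m,cv2.MORPH_CLOSE,np.ones((9,9),np.uint8))
n,l,s,c=cv2.connectedComponentsWithStats(m)
for i in range(1,n):
    if s[i,4]>800:
        q=cv2.convexHull(np.argwhere(l==i)[:,::-1].astype(np.float32)); r=cv2.minAreaRect(q)
        b=pw(f,cv2.boxPoints(r),.053); print(s[i],b[:,:2].round(4).tolist(),b.mean(0))
d=((im.max(2)<75)).astype(np.uint8)[195:242,335:378]
n,l,s,c=cv2.connectedComponentsWithStats(d)
for i in range(1,n):
    if s[i,4]>30:
        q=cv2.convexHull((np.argwhere(l==i)[:,::-1]+[335,195]).astype(np.float32)); r=cv2.minAreaRect(q)
        b=pw(f,cv2.boxPoints(r),.089); print("bar",s[i],b[:,:2].round(4).tolist(),b.mean(0))
save(f,'t3',(170,110,400,260),3)
plan(.493,-.354,.2,90)
E
```

```text
[ 329  190   58   57 3216] [[0.5777, -0.2722], [0.5746, -0.4407], [0.4094, -0.4347], [0.412, -0.2676]] [ 0.49340598 -0.35380808  0.053     ]
bar [ 10  21  29   7 176] [[0.499, -0.3109], [0.4976, -0.3911], [0.4804, -0.3905], [0.4818, -0.3104]] [ 0.48970807 -0.35070446  0.089     ]
pos [0.6501 0.0633 0.1873] ya 16.02 turn -12.33 shift [  3.924 -10.431  -0.367] norm 11.15 F [ 1.1 -0.9  1.8] open 0.0357
```

View pics/t3.png

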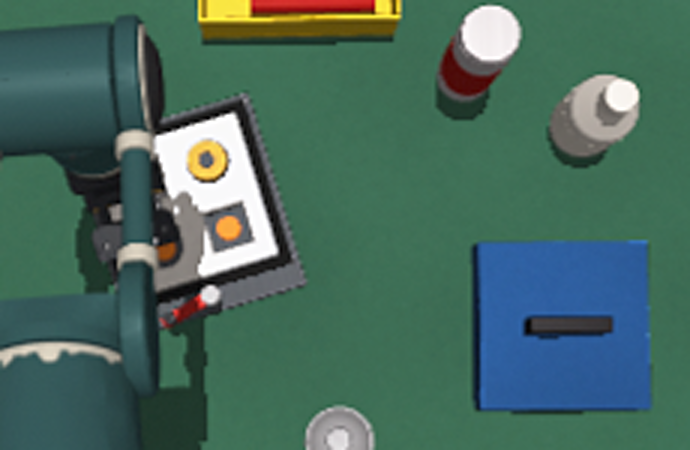

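```bash
python3 - <<'E'
from h import *
f=load("top"); g=lambda u,v:((u+.5)/3-.5+170,(v+.5)/3-.5+110)
print("cap",pw(f,[g(621,97)],.17),"can",pw(f,[g(491,34)],.19))
for y in (-.354,-.33): plan(.4915,y,.16,-1)
E
```

```text
cap [[ 0.69755482 -0.38816997  0.17      ]] can [[ 0.75334878 -0.2689967   0.19      ]]
pos [0.6501 0.0633 0.1873] ya 16.02 turn 2.836 shift [-10.5    -3.79    0.632] norm 11.18 F [ 1.1 -0.9  1.8] open 0.0357
pos [0.6501 0.0633 0.1873] ya 16.02 turn 2.836 shift [-9.9   -3.8    0.633] norm 10.62 F [ 1.1 -0.9  1.8] open 0.0357
```

Call:
send_rows --moves '[[[0,0,0],0.945],[[0,0,0],0.945],[[0,0,0],0.945],[[-0.88,-0.32,0],0],[[-0.88,-0.32,0],0]]'

```text
time_s: 31.15
position: [0.6195, -0.0062, 0.1786]
tcp_rot: [2.237, 2.206, 0.0]
wrist_force: [0.7, -1.2, 0.4]
opening: 0.0657
grasp_force: 0.0
```

Call:
send_rows --moves '[[[-0.88,-0.32,0],0],[[-0.88,-0.32,0],0],[[-0.88,-0.32,0],0],[[-0.88,-0.32,0],0],[[-0.88,-0.32,0],0]]'

```text
time_s: 31.57
position: [0.5514, -0.1832, 0.1787]
tcp_rot: [2.24, 2.202, 0.0]
wrist_force: [0.5, -1.1, 0.1]
opening: 0.0661
grasp_force: 0.0
```

Call:
send_rows --moves '[[[-0.88,-0.32,0],0],[[-0.88,-0.32,0],0],[[-0.88,-0.32,0],0],[[-0.7,-0.25,0],0],[[-0.5,-0.2,0],0]]'

```text
time_s: 31.98
position: [0.492, -0.337, 0.1788]
tcp_rot: [2.242, 2.2, -0.001]
wrist_force: [-0.3, -1.0, 0.2]
opening: 0.0661
grasp_force: 0.0
```

Call:
send_rows --moves '[[[0,0,0],0],[[0,0,0],0],[[0,0,0],0],[[0,0,0],0],[[0,0,0],0]]'

```text
time_s: 32.4
position: [0.4938, -0.3331, 0.179]
tcp_rot: [-2.239, -2.204, -0.0]
wrist_force: [0.3, 0.7, 1.1]
opening: 0.0663
grasp_force: 0.0
```

```bash
python3 - <<'E'
from h import *
plan(.4915,-.3535,.062,-1)
f=cam("wrist"); a=np.radians(-1); print((px(f,[[.4915+.04*0.0277,-.3535+.04,.089],[.4915-.0,-.3535-.04,.089]])).round(1).tolist()); np.array(f["pixels"])
im=np.array(f["pixels"])[:,:,::-1].copy(); cv2.imwrite("pics/w7.png",im)
ft=cam("top"); im=ft["pixels"]; print(fitdeck(ft))
save(ft,'t4',(185,132,285,232),6)
o=np.zeros((600,1112-312,3),np.uint8); w=cv2.imread("pics/w7.png"); t=cv2.imread("pics/t4.png")
o[:384,:512]=w; o[:288,512:]=t[::2,::2][:288,:288]; cv2.imwrite("pics/c4.png",o[:390])
E
```

```text
pos [ 0.4938 -0.3331  0.179 ] ya -0.9 turn 0.017 shift [-0.511 -0.05   2.925] norm 2.97 F [0.3 0.7 1.1] open 0.0663
[[256.1, 172.6], [256.4, 272.2]]
(array([ 0.62230895,  0.01982613, 16.03315805]), np.float64(0.9158081785083626))
```

View pics/c4.png

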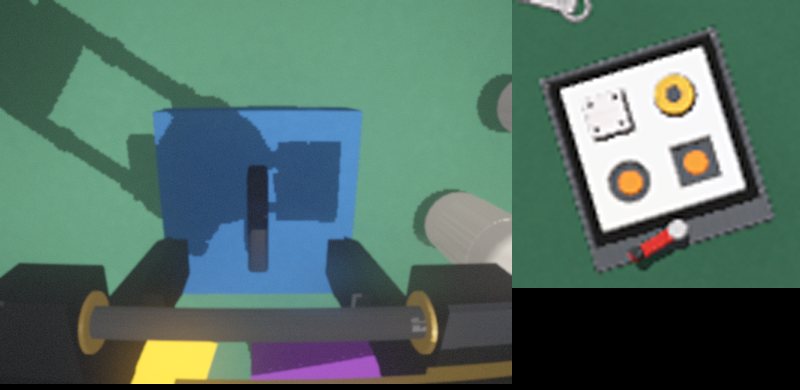

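Call:
send_rows --moves '[[[-0.485,-0.04,0.6],0],[[0,0,0.7],0],[[0,0,0.6],0],[[0,0,0],0],[[0,0,0],0]]'

```text
time_s: 32.92
position: [0.4905, -0.3524, 0.1016]
tcp_rot: [-2.237, -2.2, 0.001]
wrist_force: [-0.4, 0.4, 1.7]
opening: 0.0664
grasp_force: 0.0
```

Call:
send_rows --moves '[[[0,0,0],0],[[0,0,0],0],[[0,0,0],0],[[0,0,0],0],[[0,0,0],0]]'

```text
time_s: 33.33
position: [0.492, -0.3542, 0.1043]
tcp_rot: [2.239, 2.201, 0.0]
wrist_force: [0.3, -0.3, -0.2]
opening: 0.0661
grasp_force: 0.0
```

```bash
python3 -c "
from h import *
plan(.492,-.3525,.060,-1)"
```

```text
pos [ 0.492  -0.3542  0.1043] ya -0.99 turn 0.002 shift [ 0.044 -0.002  1.108] norm 1.11 F [ 0.3 -0.3 -0.2] open 0.0661
```

Call:
send_rows --moves '[[[0.04,0,0.3],0],[[0,0,0.4],0],[[0,0,0.2],0],[[0,0,0.2],0],[[0,0,0],0]]'

```text
time_s: 33.75
position: [0.4899, -0.351, 0.0565]
tcp_rot: [-2.238, -2.199, 0.001]
wrist_force: [-0.1, 1.3, -0.7]
opening: 0.0661
grasp_force: 0.0
```

Call:
send_rows --moves '[[[0,0,0],0],[[0,0,0],0],[[0,0,0],0],[[0,0,0],0],[[0,0,0],0]]'

```text
time_s: 34.17
position: [0.4918, -0.3525, 0.0598]
tcp_rot: [2.24, 2.201, 0.0]
wrist_force: [1.0, 0.2, -0.3]
opening: 0.0661
grasp_force: 0.0
```

Call:
send_rows --moves '[[[0,0,0],0],[[0,0,0],0],[[0,0,0],0],[[0,0,0],0],[[0,0,0],0]]' --grip 1 --newtons 45

```text
time_s: 34.58
position: [0.4914, -0.3522, 0.0591]
tcp_rot: [-2.241, -2.202, 0.0]
wrist_force: [0.4, -0.5, 0.0]
opening: 0.0348
grasp_force: 0.0
```

Call:
send_rows --moves '[[[0,0,0],0],[[0,0,0],0],[[0,0,0],0],[[0,0,0],0],[[0,0,0],0]]'

```text
time_s: 35.0
position: [0.4917, -0.3523, 0.0591]
tcp_rot: [2.24, 2.202, 0.0]
wrist_force: [0.9, 0.7, -0.3]
opening: 0.0157
grasp_force: 45.0
```

```bash
python3 -c "
from h import *
plan(*fx(0,0),.16,16)"
```

```text
pos [ 0.4917 -0.3523  0.0591] ya -0.99 turn -2.832 shift [ 8.038  5.714 -2.522] norm 10.18 F [ 0.9  0.7 -0.3] open 0.0157
```

Call:
send_rows --moves '[[[0,0,-0.4],0],[[0,0,-0.6],0],[[0,0,-0.6],0],[[0,0,-0.6],0],[[0,0,-0.6],0]]'

```text
time_s: 35.42
position: [0.4903, -0.3514, 0.1707]
tcp_rot: [-2.239, -2.2, 0.001]
wrist_force: [0.2, -0.9, -3.5]
opening: 0.0159
grasp_force: 45.0
```

Call:
send_rows --moves '[[[0,0,-0.1],0],[[0,0,0],0],[[0,0,0],0],[[0,0,0],-0.5],[[0,0,0],-0.5]]'

```text
time_s: 35.83
position: [0.4898, -0.3509, 0.1718]
tcp_rot: [-2.116, -2.315, 0.001]
wrist_force: [0.9, 0.4, -3.7]
opening: 0.0154
grasp_force: 45.0
```

Call:
send_rows --moves '[[[0,0,0],-0.5],[[0,0,0],-0.5],[[0,0,0],-0.5],[[0,0,0],-0.33],[[0,0,0],0]]'

```text
time_s: 36.25
position: [0.4898, -0.351, 0.1718]
tcp_rot: [-1.887, -2.505, -0.0]
wrist_force: [-0.0, 0.5, -3.7]
opening: 0.0158
grasp_force: 45.0
```

```bash
python3 -c "
from h import *
plan(*fx(0,0),.175,16)"
```

```text
pos [ 0.4898 -0.351   0.1718] ya 16.03 turn 0.006 shift [ 7.996  5.749 -0.065] norm 9.85 F [-0.   0.5 -3.7] open 0.0158
```

Call:
send_rows --moves '[[[0.4,0.29,0],0],[[0.6,0.43,0],0],[[0.6,0.43,0],0],[[0.6,0.43,0],0],[[0.6,0.43,0],0]]'

```text
time_s: 36.67
position: [0.5368, -0.2207, 0.1728]
tcp_rot: [-1.891, -2.504, 0.001]
wrist_force: [0.7, -1.6, -3.0]
opening: 0.0158
grasp_force: 45.0
```

Call:
send_rows --moves '[[[0.6,0.43,0],0],[[0.6,0.43,0],0],[[0.6,0.43,0],0],[[0.6,0.43,0],0],[[0.6,0.43,0],0]]'

```text
time_s: 37.08
position: [0.5864, -0.0817, 0.1729]
tcp_rot: [-1.891, -2.505, 0.003]
wrist_force: [0.5, 0.2, -3.6]
opening: 0.0153
grasp_force: 45.0
```

Call:
send_rows --moves '[[[0.6,0.43,0],0],[[0.6,0.43,0],0],[[0.5,0.36,0],0],[[0.3,0.22,0],0],[[0.2,0.15,0],0]]'

```text
time_s: 37.5
position: [0.6238, 0.0205, 0.1733]
tcp_rot: [-1.888, -2.508, 0.003]
wrist_force: [-0.0, -0.7, -3.8]
opening: 0.0154
grasp_force: 45.0
```

Call:
send_rows --moves '[[[0,0,0],0],[[0,0,0],0],[[0,0,0],0],[[0,0,0],0],[[0,0,0],0]]'

```text
time_s: 37.92
position: [0.6241, 0.0175, 0.1752]
tcp_rot: [1.893, 2.507, -0.0]
wrist_force: [0.4, 1.1, -3.4]
opening: 0.0155
grasp_force: 45.0
```

```bash
python3 -c "
from h import *
plan(*fx(0,0),.11,16)"
```

```text
pos [0.6241 0.0175 0.1752] ya 15.9 turn -0.017 shift [ 0.065 -0.019  1.629] norm 1.63 F [ 0.4  1.1 -3.4] open 0.0155
```

Call:
send_rows --moves '[[[0.065,-0.02,0.3],-0.02],[[0,0,0.5],0],[[0,0,0.5],0],[[0,0,0.4],0],[[0,0,0],0]]'

```text
time_s: 38.33
position: [0.619, 0.0207, 0.102]
tcp_rot: [-1.885, -2.505, 0.008]
wrist_force: [-0.3, 0.2, -4.8]
opening: 0.0157
grasp_force: 45.0
```

Call:
send_rows --moves '[[[0,0,0],0],[[0,0,0],0],[[0,0,0],0],[[0,0,0],0],[[0,0,0],0]]'

```text
time_s: 38.75
position: [0.6238, 0.0211, 0.1085]
tcp_rot: [1.887, 2.509, 0.002]
wrist_force: [0.1, -0.5, -3.3]
opening: 0.0156
grasp_force: 45.0
```

```bash
python3 -c "
from h import *
plan(*fx(0,0),.08,16)
f=cam('wrist'); save(f,'w8',None,1.5)"
```

```text
pos [0.6238 0.0211 0.1085] ya 16.11 turn 0.018 shift [-0.022 -0.037  0.712] norm 0.71 F [ 0.1 -0.5 -3.3] open 0.0156
```

View pics/w8.png

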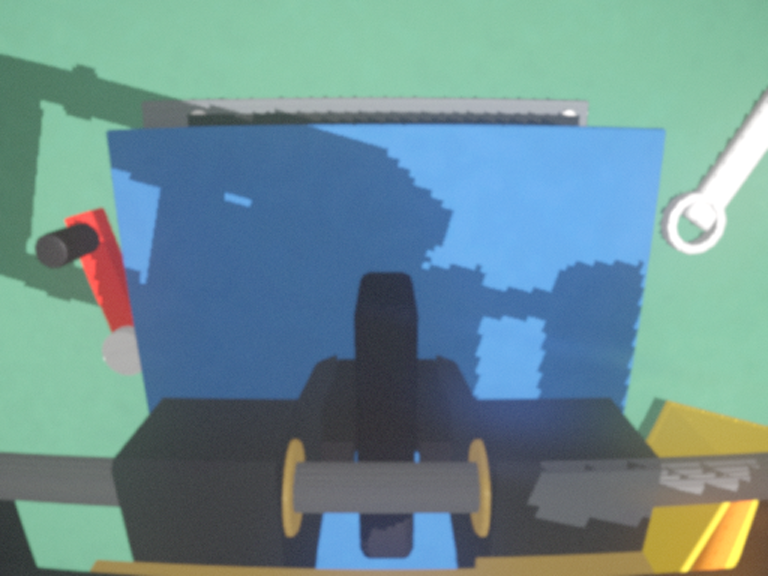

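```bash
python3 -c "
from h import *
f=load('wrist'); s=bot.read_state()
P=pw(f,[(108.5/1.5-.5,129/1.5),(664/1.5-.5,129/1.5)],.1024)
print(R.from_rotvec(s['tcp_rot']).inv().apply(P-np.array([.6238,.0211,.1085])).round(4)); plan(*fx(0,0),.08,16)"
```

```text
[[ 0.0799 -0.0819  0.0059]
 [ 0.0799  0.0805  0.0062]]
pos [0.6236 0.0211 0.1082] ya 16.11 turn 0.018 shift [-0.024 -0.032  0.706] norm 0.71 F [ 0.4  0.7 -3.5] open 0.0154
```

Call:
send_rows --moves '[[[-0.01,-0.025,0.1],0.018],[[0,0,0.1],0],[[0,0,0.1],0],[[0,0,0],0],[[0,0,0],0]]'

```text
time_s: 39.22
position: [0.6214, 0.0204, 0.0942]
tcp_rot: [-1.89, -2.508, 0.001]
wrist_force: [-0.3, -0.5, -3.5]
opening: 0.0158
grasp_force: 45.0
```

Call:
send_rows --moves '[[[0,0,0],0],[[0,0,0.08],0],[[0,0,0.08],0],[[0,0,0.08],0],[[0,0,0],0]]'

```text
time_s: 39.63
position: [0.6213, 0.0204, 0.0845]
tcp_rot: [-1.89, -2.508, 0.002]
wrist_force: [-0.6, -0.5, -4.0]
opening: 0.0154
grasp_force: 45.0
```

Call:
send_rows --moves '[[[0,0,0.06],0],[[0,0,0.06],0],[[0,0,0.06],0],[[0,0,0.05],0],[[0,0,0.0],0]]'

```text
time_s: 40.05
position: [0.6221, 0.0204, 0.0766]
tcp_rot: [1.891, 2.509, 0.0]
wrist_force: [-1.6, 0.2, -0.0]
opening: 0.0157
grasp_force: 45.0
```

Call:
send_rows --moves '[[[0,0,0.05],0],[[0,0,0.05],0],[[0,0,0.05],0],[[0,0,0.05],0],[[0,0,0.0],0]]'

```text
time_s: 40.47
position: [0.6222, 0.0204, 0.0699]
tcp_rot: [1.891, 2.509, 0.0]
wrist_force: [-3.8, 0.1, 6.3]
opening: 0.0156
grasp_force: 45.0
```

Call:
send_rows --moves '[[[0,0,0.05],0],[[0,0,0.05],0],[[0,0,0.0],0],[[0,0,0.0],0]]'

```text
time_s: 40.8
position: [0.6224, 0.0204, 0.0691]
tcp_rot: [1.89, 2.509, 0.0]
wrist_force: [-12.5, -0.4, 23.3]
opening: 0.0156
grasp_force: 45.0
```

Call:
send_rows --moves '[[[0,0,0.03],0],[[0,0,0.03],0],[[0,0,0.0],0],[[0,0,0.0],0]]'

```text
time_s: 41.13
position: [0.6224, 0.0204, 0.069]
tcp_rot: [1.89, 2.509, 0.0]
wrist_force: [-18.5, -1.1, 35.7]
opening: 0.0158
grasp_force: 45.0
```

Call:
send_rows --moves '[[[0,0,-0.13],0],[[0,0,0],0],[[0,0,0],0],[[0,0,0],0],[[0,0,0],0]]' --grip -0.4

```text
time_s: 41.55
position: [0.6218, 0.0204, 0.0663]
tcp_rot: [-1.89, -2.508, 0.001]
wrist_force: [-0.8, 0.3, 0.7]
opening: 0.0465
grasp_force: 0.0
```

Call:
send_rows --moves '[[[0,0,-0.3],0],[[0,0,-0.5],0],[[0,0,-0.4],0],[[0,0,-0.3],0],[[0,0,0],0]]'

```text
time_s: 41.97
position: [0.6244, 0.0204, 0.1308]
tcp_rot: [1.888, 2.505, 0.005]
wrist_force: [-0.1, 0.3, -0.6]
opening: 0.0613
grasp_force: 0.0
```

Call:
send_rows --moves '[[[0,0,0],-0.9],[[0,0,0],-0.9],[[0,0,0],-0.85],[[0,0,0],0],[[0,0,0],0]]'

```text
time_s: 42.38
position: [0.6215, 0.0204, 0.1263]
tcp_rot: [-1.528, -2.743, 0.001]
wrist_force: [0.1, 0.6, -0.2]
opening: 0.0615
grasp_force: 0.0
```

```bash
python3 -c "
from h import *
f=cam('top')
a=np.radians(122); p=fx(-.098,0)+.045*np.array([np.cos(a),np.sin(a)]); print(p, px(f,[[*p,.0975]]))
plan(*p,.13,32)
save(f,'t5',(185,132,285,232),6)"
```

```text
[0.50464999 0.0309497 ] [[226.22150834 216.05579237]]
pos [0.6216 0.0204 0.1265] ya 31.76 turn -0.04 shift [ 1.773 -2.341 -0.086] norm 2.94 F [ 0.   0.2 -0.1] open 0.0615
```

View pics/t5.png

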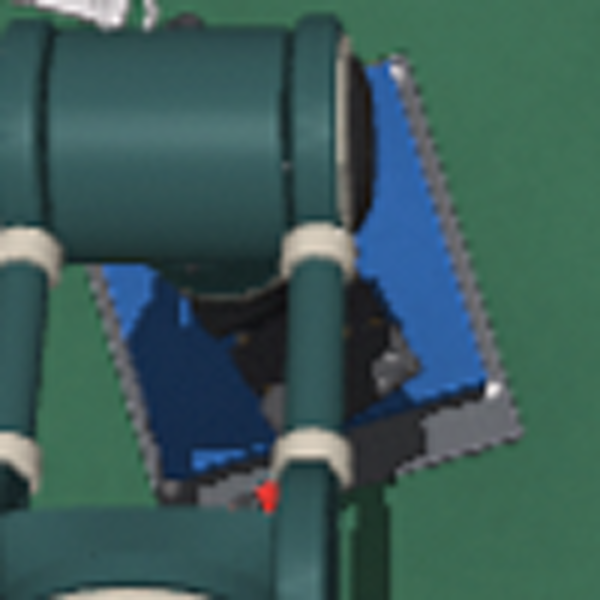

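Call:
send_rows --moves '[[[0.44,-0.59,0],-0.04],[[0.44,-0.59,0],0],[[0.44,-0.59,0],0],[[0.44,-0.58,0],0],[[0,0,0],0]]'

```text
time_s: 42.85
position: [0.4987, 0.0305, 0.1251]
tcp_rot: [-1.519, -2.743, 0.005]
wrist_force: [-1.3, 0.3, 0.0]
opening: 0.0617
grasp_force: 0.0
```

Call:
send_rows --moves '[[[0,0,0],0],[[0,0,0],0],[[0,0,0],0],[[0,0,0],0],[[0,0,0],0]]'

```text
time_s: 43.27
position: [0.5061, 0.03, 0.1273]
tcp_rot: [1.52, 2.749, 0.0]
wrist_force: [0.6, -0.1, 0.1]
opening: 0.0614
grasp_force: 0.0
```

```bash
python3 -c "
from h import *
plan(.5043,.0314,.080,32)
f=cam('wrist'); im=f['pixels'].astype(int)
print('pred pin',px(f,[[.5043,.0314,.0975],[.5285,-.0072,.08]]))
m=((im[:,:,0]>120)&(im[:,:,1]<70)&(im[:,:,2]<70)).astype(np.uint8)
n,l,s,c=cv2.connectedComponentsWithStats(m)
for i in range(1,n):
  if s[i,4]>40:
    q=np.argwhere(l==i)[:,::-1].astype(np.float32); r=cv2.minAreaRect(q); print(s[i],r, pw(f,cv2.boxPoints(r),.0755)[:,:2].round(4).tolist())
"
```

```text
pos [0.5061 0.03   0.1273] ya 32.11 turn 0.018 shift [ 0.053 -0.021  1.183] norm 1.18 F [ 0.6 -0.1  0.1] open 0.0614
pred pin [[256.70666863 229.78142606]
 [256.68325983 283.49926639]]
[249 199  19  14 193] ((258.0, 205.5), (13.0, 18.0), 90.0) [[0.4946, 0.038], [0.5039, 0.0438], [0.5084, 0.0367], [0.4991, 0.0309]]
[249 236  17  10  73] ((256.6462097167969, 241.33079528808594), (16.496618270874023, 8.6824312210083), 7.125016689300537) [[0.5101, 0.0116], [0.5075, 0.0171], [0.517, 0.0214], [0.5197, 0.016]]
```

Call:
send_rows --moves '[[[0.05,-0.02,0.4],0],[[0,0,0.3],0],[[0,0,0.3],0],[[0,0,0.16],0],[[0,0,0],0]]'

```text
time_s: 43.73
position: [0.5014, 0.0313, 0.0783]
tcp_rot: [-1.518, -2.746, 0.004]
wrist_force: [0.0, -0.8, 0.0]
opening: 0.0621
grasp_force: 0.0
```

Call:
send_rows --moves '[[[0,0,0],0],[[0,0,0],0],[[0,0,0],0],[[0,0,0],0],[[0,0,0],0]]'

```text
time_s: 44.15
position: [0.5038, 0.0314, 0.0814]
tcp_rot: [1.519, 2.749, 0.001]
wrist_force: [0.8, -0.2, -0.3]
opening: 0.0615
grasp_force: 0.0
```

Call:
send_rows --moves '[[[0,0,0],0],[[0,0,0],0],[[0,0,0],0],[[0,0,0],0],[[0,0,0],0]]' --grip 1 --newtons 12

```text
time_s: 44.57
position: [0.5032, 0.0314, 0.0807]
tcp_rot: [-1.52, -2.75, 0.0]
wrist_force: [0.2, -0.6, 0.2]
opening: 0.0306
grasp_force: 0.0
```

Call:
send_rows --moves '[[[0,0,0],0],[[0,0,0],0],[[0,0,0],0],[[0,0,0],0],[[0,0,0],0]]'

```text
time_s: 44.98
position: [0.5037, 0.0318, 0.0808]
tcp_rot: [1.52, 2.749, 0.002]
wrist_force: [2.1, 3.4, -2.2]
opening: 0.0115
grasp_force: 12.0
```

Call:
send_rows --moves '[[[-0.003,0.082,0],0.7],[[-0.003,0.082,0],0.7],[[-0.003,0.082,0],0.7],[[-0.003,0.082,0],0.7],[[-0.003,0.082,0],0.7]]'

```text
time_s: 45.4
position: [0.5176, 0.0375, 0.0807]
tcp_rot: [-1.998, -2.422, 0.002]
wrist_force: [-2.7, 2.1, 3.1]
opening: 0.0114
grasp_force: 12.0
```

Call:
send_rows --moves '[[[-0.003,0.082,0],0.7],[[-0.003,0.082,0],0.7],[[-0.003,0.082,0],0.7],[[-0.003,0.082,0],0.7],[[-0.003,0.082,0],0.7]]'

```text
time_s: 45.82
position: [0.5341, 0.0385, 0.0808]
tcp_rot: [-2.406, -2.016, 0.001]
wrist_force: [-2.4, 4.7, 1.0]
opening: 0.0118
grasp_force: 12.0
```

```bash
cat >> h.py <<'E'
def latch():
    s=bot.read_state(); d=np.array(s["position"])[:2]-fx(-.098,0)
    th=FY+90-np.degrees(np.arctan2(d[1],d[0])); print("theta",th,"r",np.hypot(*d),"ya tangent",FY-th)
E
python3 -c "
from h import *
latch(); plan(*fx(-.053,0),.08,-74)"
```

```text
theta 22.983647146386403 r 0.0460476746470421 ya tangent -6.983647146386403
pos [0.5341 0.0385 0.0808] ya -10.08 turn 10.654 shift [0.676 1.06  0.016] norm 1.26 F [-2.4  4.7  1. ] open 0.0118
```

Call:
send_rows --moves '[[[-0.005,0.086,0],0.7],[[-0.005,0.086,0],0.7],[[-0.005,0.086,0],0.7],[[-0.005,0.086,0],0.7],[[-0.005,0.086,0],0.7]]'

```text
time_s: 46.23
position: [0.5508, 0.0333, 0.0808]
tcp_rot: [-2.733, -1.543, -0.003]
wrist_force: [0.5, 9.0, 0.2]
opening: 0.0114
grasp_force: 12.0
```

Call:
send_rows --moves '[[[-0.004,0.086,0],0.7],[[-0.004,0.086,0],0.7],[[-0.004,0.086,0],0.7],[[-0.004,0.086,0],0.7],[[-0.004,0.086,0],0.7]]'

```text
time_s: 46.65
position: [0.5648, 0.0222, 0.0809]
tcp_rot: [-2.969, -1.019, -0.006]
wrist_force: [4.9, 9.5, -3.5]
opening: 0.0115
grasp_force: 12.0
```

```bash
python3 -c "
from h import *
latch(); plan(*fx(-.053,0),.08,-74)"
```

```text
theta 67.05704803177447 r 0.04671767203303195 ya tangent -51.05704803177447
pos [0.5648 0.0222 0.0809] ya -52.12 turn 3.647 shift [0.049 0.455 0.021] norm 0.46 F [ 4.9  9.5 -3.5] open 0.0115
```

Call:
send_rows --moves '[[[-0.008,0.09,0],0.73],[[-0.008,0.09,0],0.73],[[-0.008,0.09,0],0.73],[[-0.008,0.09,0],0.73],[[-0.008,0.09,0],0.73]]'

```text
time_s: 47.07
position: [0.5739, 0.0055, 0.081]
tcp_rot: [-3.109, -0.436, -0.011]
wrist_force: [9.8, 8.3, -7.5]
opening: 0.0112
grasp_force: 12.0
```

Call:
send_rows --moves '[[[0,0,0],0],[[0,0,0],0]]'

```text
time_s: 47.23
position: [0.574, 0.0047, 0.081]
tcp_rot: [-3.109, -0.442, -0.011]
wrist_force: [9.4, 4.8, -7.0]
opening: 0.0112
grasp_force: 12.0
```

```bash
python3 -c "
from h import *
latch(); plan(*fx(-.053,0),.08,-74)"
```

```text
theta 91.29156654781673 r 0.04705773644645667 ya tangent -75.29156654781673
pos [0.574  0.0047 0.081 ] ya -73.82 turn 0.029 shift [-0.051 -0.027  0.025] norm 0.06 F [ 9.4  4.8 -7. ] open 0.0112
```

Call:
send_rows --moves '[[[0,0,0],0],[[0,0,0],0],[[0,0,0],0],[[0,0,0],0],[[0,0,0],0]]' --grip -0.4

```text
time_s: 47.65
position: [0.5704, 0.0032, 0.0806]
tcp_rot: [3.11, 0.444, -0.001]
wrist_force: [-0.3, 0.6, -0.6]
opening: 0.0428
grasp_force: 0.0
```

Call:
send_rows --moves '[[[0,0,-0.2],0],[[0,0,-0.5],0],[[0,0,-0.7],0],[[0,0,-0.8],0],[[0,0,-0.8],0]]'

```text
time_s: 48.07
position: [0.5701, 0.0034, 0.202]
tcp_rot: [-3.11, -0.443, 0.002]
wrist_force: [0.4, 0.3, -0.2]
opening: 0.0618
grasp_force: 0.0
```

Call:
send_rows --moves '[[[0.5,0,0],0],[[0.8,0,-0.4],0],[[0.8,0,-0.4],0],[[0.8,0,0],0],[[0.8,0,0],0]]'

```text
time_s: 48.48
position: [0.7151, 0.0451, 0.2358]
tcp_rot: [3.11, 0.443, 0.006]
wrist_force: [0.5, -0.4, 0.1]
opening: 0.0618
grasp_force: 0.0
```

Call:
send_rows --moves '[[[0.5,0,0],0],[[0,0,0],0],[[0,0,0],0],[[0,0,0],0],[[0,0,0],0]]'

```text
time_s: 48.9
position: [0.7309, 0.05, 0.2329]
tcp_rot: [3.11, 0.443, -0.001]
wrist_force: [0.0, -1.4, 0.4]
opening: 0.0614
grasp_force: 0.0
```

```bash
cat > chk.py <<'E'
from h import *
plan(*fx(-.053,0),.08,-74)
for cn in("wrist","top","scene"):
  f=cam(cn); im=f['pixels'].astype(int)
  u=px(f,[[*fx(-.07,0),.0755]])[0]; print(cn,'bar pred',u)
  m=((im[:,:,0]>85)&(im[:,:,1]<.55*im[:,:,0])&(im[:,:,2]<.55*im[:,:,0])).astype(np.uint8)
  n,l,s,c=cv2.connectedComponentsWithStats(m)
  for i in range(1,n):
    if s[i,4]>6 and np.hypot(*(c[i]-u))<60:
      q=np.argwhere(l==i)[:,::-1]; P=pw(f,q,.0755)[:,:2]; a=np.radians(FY); L=(P-FX)@np.array([[np.cos(a),-np.sin(a)],[np.sin(a),np.cos(a)]])*1000
      w,v=np.linalg.eigh(np.cov(L.T)); print(s[i],'fixture mean',L.mean(0).round(1),'min',L.min(0).round(1),'max',L.max(0).round(1),'angle',np.degrees(np.arctan2(v[1,1],v[0,1])).round(1))
  b=((im[:,:,2]>70)&(im[:,:,2]>1.6*im[:,:,0])&(im[:,:,2]>1.25*im[:,:,1])).astype(np.uint8)
  for z in(.063,.071):
    r=px(f,[[*fx(i,j),z] for i,j in((.083,.083),(.083,-.083),(-.083,-.083),(-.083,.083))]); print(' roof',z,r.round(1).tolist())
  n,l,s,c=cv2.connectedComponentsWithStats(b); k=[i for i in range(1,n) if s[i,4]>150]; print(' blue',[s[i].tolist() for i in k])
E
python3 chk.py
```

```text
pos [0.7309 0.05   0.2329] ya -73.78 turn 0.037 shift [-4.13  -0.019  3.826] norm 5.63 F [ 0.  -1.4  0.4] open 0.0614
wrist bar pred [256.30481462 337.38642921]
[253 342   9   9  71] fixture mean [-82.3  -0.8] min [-87.6  -5.3] max [-76.4   3.6] angle -162.6
 roof 0.063 [[172.1, 200.5], [341.5, 201.2], [328.8, 338.6], [183.7, 338.1]]
 roof 0.071 [[170.1, 203.2], [343.5, 203.8], [330.2, 343.4], [182.3, 343.0]]
 blue [[176, 186, 167, 123, 15722]]
top bar pred [237.05054909 198.67606552]
[235 195   7  11  39] fixture mean [-74.3   0.7] min [-88.6  -6.5] max [-58.8   6. ] angle -179.5
 roof 0.063 [[195.8, 158.0], [249.1, 141.8], [265.4, 194.9], [211.7, 211.3]]
 roof 0.071 [[195.4, 157.6], [249.0, 141.3], [265.4, 194.7], [211.4, 211.3]]
 blue [[219, 142, 47, 68, 1747], [479, 307, 32, 18, 205], [408, 347, 29, 20, 211]]
scene bar pred [274.10456305 194.54852663]
[265 193  17   6  52] fixture mean [-71.2  -8.2] min [-98.3 -17.8] max [-43.7   4. ] angle -177.2
 roof 0.063 [[323.8, 192.5], [311.6, 221.4], [262.4, 211.0], [277.9, 183.6]]
 roof 0.071 [[323.9, 190.6], [311.7, 219.4], [262.4, 209.1], [277.9, 181.7]]
 blue [[67, 172, 14, 26, 182], [263, 185, 60, 49, 1952], [33, 215, 17, 30, 254], [51, 217, 42, 27, 519], [52, 263, 15, 28, 195]]
```

```bash
python3 -c "
from station import bot
print(bot.hand_in())"
```

```text
the job is handed in; nothing more can be done
None
```

The job is handed in: the two parts on the bench (one block, one bonnet) went into their own-shape pockets and were pressed fully home, the blue cover was then pressed home on the base plate, and the latch was swung straight in over it, to within about 2° by camera. No verdict came back.

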